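# Clip the ringed loupe onto the snap hook

## Robot

A 6-joint arm with a two-finger parallel gripper is mounted at the origin on the work surface. World frame = base frame: x ahead of the robot, y to its left, z up, the work surface at z = 0. Lengths are in m, angles in degrees, forces in N, time in s.
With the tool pointing down it reaches from about 0.275 to 0.775 m from the base axis. Payload 14.6 kg.
Tool frame: the origin (TCP) lies midway between the tips of the shut fingers; the grasp point (between the pads) lies 19 mm behind it; z points along the fingers, y is the direction in which the jaws open and shut (so a half turn about z gives the same grasp; the last joint's range is limited). The gripper opens to 85 mm and grips with 20 to 120 N. Pads are 22 mm wide; open, the fingers measure 114 mm over their backs; the gripper's body (76 mm by 85 mm) begins 54 mm behind the grasp point. The pads swing forward as they close: fully open they stand 13 mm farther back than shut.
Start: joints at [65.128, 15.075, -2.767, 72.158, 0, 81.102], TCP at [0.144, 0.505, 0.207] pointing down, gripper open.
Joint ranges: [-151.79, 151.79], [-50.71, 97.33], [-67.44, 78.34], [-121.81, 120.89], [-77.56, 73.72], [-180, 180]. Speed limits (degrees/s): [108.29, 108.29, 147.25, 159.86, 180, 180].

## Interface

Orientations are given as a 3x3 rotation matrix whose columns are the frame's x, y, z axes.
In Python, from rig import * gives the robot as it stands. The module is installed in compiled form; this text tells all that it offers.
- The arm moves only by the tool step_arm, never from a script. Its argument "plan" is a list of rows, each a list of 5 numbers: the finger opening in m, from 0 to 0.0854, then the shift along the tool's x, y, z in m, then the turn about the tool's z in rad. A call has 1 to 5 rows; each row shifts and turns the pose as measured when the row begins, along the tool's axes as they then stand; what a row does not reach is not made up. A row lasts 1/12 s, in which the tool goes at most 41.7 mm and 7.16 degrees, less where a joint would pass 70% of its speed; a pose out of reach is approached as far as the arm can. A call with a gripper value outside its range is refused whole. The fingers move at their own pace and stop on an object; "force" is the grip in N (left out, the last holds). Time passes only in rows, so rows that do not move let the fingers close. It gives the time, the measured TCP pose, the force and the opening at its end, in the units of the state.
- sense(): the state, without advancing time (a new reading comes with each control period).
- grab_frame(name): name is "scene" or "side" or "wrist"; returns a dict with "image" (384x512x3 uint8, red, green, blue), "fx", "fy", "cx", "cy" (pixels), "cam_to_world" (4x4, takes a point from camera to world coordinates). Camera axes: x right, y down, z forward; pixel columns grow to the right and rows downward; lengths in m; the calibration is good to about 2 mm. A picture is of the moment at which its call begins. There is no depth.
- job_done(): hands the job in, once; it reports no verdict.
The state is a dict: "time": time; "q": joint angles; "joint_vel": joint speeds; "joint_efforts": joint torques, N m; "position": TCP position; "eef_rot": TCP orientation; "force": force on the tool from outside, world axes, zero at the start; "torque": the same for the moment, N m; "opening": finger opening in m.
Only numpy, scipy, OpenCV 4.12 (cv2) and the standard library are available. Lean on these libraries where they do the work, as an engineer would, in place of code of your own. Each camera call takes 0.05 s, during which the arm holds its last target.

## Task

Put the repair bench's ringed loupe away on the hanger stand: pick it up, press its steel D-ring inward against the snap hook's sprung gate until the ring's end bar passes above the hook's nose and down into the hook, and let the gate snap shut behind it. Then, with the bar just below the shut gate, tug the loupe straight back out towards the gate side and hold about 10 newtons for a second, to feel that the hook holds it, and let go so that the loupe hangs freely from the hook, no longer swinging hard. Be gentle: never load the hook with more than about 20 newtons, and leave the other things on the table where they are.

Things in the scene. Friction and masses are not known exactly. Their poses are not given: they have to be found in the camera images.
- loupe: Hand loupe with a steel D-ring, about 120 g, one rigid piece lying flat. Dark wooden handle block 60 x 20 x 20 mm; origin at the centre of the handle's underside, z up, x along the handle towards the ring. A steel-framed lens, 56 mm across, 10 mm thick, is centred 60 mm behind the origin (-x). Grip the handle across its 20 mm width (y). Hung, it swings for a few seconds.
- ring_bar (a point): Middle of the straight outer end bar of the loupe's D-ring: 80 mm from the loupe's origin along +x, 10 mm above its underside; axes as the loupe's. The ring is of 6 mm round steel wire, lies flat, is 42 mm wide outside; its hole is 30 mm wide (y) and 42 mm long (x). The bar runs along y.
- plain_loupe: A like loupe with a short steel stub in place of the ring: a bystander, leave it alone. Origin at the centre of its handle's underside.
- stand: Fixed hanger stand. Origin on the table; z up, x level, from the gate side into the hook. Base plate 12 mm thick, x -45 to +215 mm, 130 mm wide. A post at x = +175 mm carries an arm (top 318 mm high, x -10 to +190 mm). A snap hook of 8 mm steel wire hangs from it in the x-z plane, 198 to 298 mm high, on a runner with play: 1 to 2 N slides it some millimetres along x to a firm stop.
- bowl (a point): Where the centre of the ring's bar rests at the bottom of the hook's bowl, 209 mm above the table; axes as the stand's; moves with the hook on its runner. The bowl is a half circle of wire, centreline radius 20 mm about a point 13 mm above here; the hook's spine rises 20 mm to +x of here. With its centre 0 to 18 mm above here the bar is clear below the shut gate.
- nose (a point): Top of the hook's upright nose: 20 mm to -x of the bowl point and 31 mm above it (240 mm above the table); axes as the stand's; moves with the hook. The nose is 8 mm wire. The ring's bar must come in over it, so with its centre over 243 mm high.
- way_in (a point): Where the centre of the ring's bar must get, coming level along +x against the gate: 5 mm to -x of the bowl point, 249 mm high; axes as the stand's; moves with the hook, which backs away on its runner before the gate yields. The bar is then past the nose and can go down, along and past the gate's tip. Above about 256 mm the gate's travel is too short to let it by.
- tug_point (a point): Centre of the ring's bar when pulled back (-x) against the inside of the upright nose, just below the shut gate: 13 mm to -x of the bowl point, 224 mm high; axes as the stand's; moves with the hook, which follows the tug to its runner's stop before it holds.
- gate (a joint): Angle (rad) of the sprung gate, a 7 mm steel bar hanging from a hinge 44 mm above the nose point; its tip stands just inside the nose (tip centre 12.5 mm to -x of the bowl point, 235 mm high). 0 = shut; it swings only inward (tip to +x), to a hard stop at 0.55. It shuts by itself; pushed just above the nose it starts to open at about 3 N and is wide open at about 5 N.
- glue: White glue bottle, 38 mm across, 115 mm tall, upright: a bystander. Origin at the centre of its underside.
- clay: Small pink clay piece, 36 x 30 mm, about 40 mm tall: a bystander. Origin at the centre of its underside.
- stone: Grey turned stone, 60 mm across, 50 mm tall: a bystander. Origin at the centre of its underside.
- nozzle: Blue cone cap, 26 mm across, 44 mm tall: a bystander. Origin at the centre of its underside.
Things that resemble listed ones, but are neither listed nor needed, are in the scene too. What is shaped like the loupe but green is not meant.

How it is judged (in metres and radians):
On the way, in this order (a step that is already met when the one before it is completed fails the run):
1. the ring's bar, above the nose, presses the gate inward (value of joint gate above 0.2 rad and contact force between loupe and stand above 1 N and z of ring_bar in the frame of nose above 0 m), for 0.05 s.
2. the bar is inside the hook and the gate is shut behind it (value of joint gate below 0.08 rad and x of ring_bar in the frame of bowl between -0.016 and 0.016 m and z of ring_bar in the frame of bowl between -0.004 and 0.022 m and y of ring_bar in the frame of bowl between -0.016 and 0.016 m), for 0.1 s.
3. the held loupe is tugged back with 5 N or more, its bar bearing on the inside of the nose or gate, gate shut (contact force between loupe and stand above 5 N and contact force between loupe and the fingers above 3 N and value of joint gate below 0.08 rad and x of ring_bar in the frame of bowl between -0.018 and -0.008 m and z of ring_bar in the frame of bowl above 0.001 m), for 0.4 s.
At the end, for the whole second after the job is handed in: Gate shut (under 0.08 rad); the bar inside the bowl (its middle within 14 mm of the rest point in x, 20 mm in y, -6 to +18 mm in z); the loupe released and hanging below it (its origin over 45 mm below the rest point), swinging gently at most (under 400 mm/s) (value of joint gate below 0.08 rad and contact force between loupe and the fingers below 0.05 N and x of ring_bar in the frame of bowl between -0.014 and 0.014 m and y of ring_bar in the frame of bowl between -0.02 and 0.02 m and z of ring_bar in the frame of bowl between -0.006 and 0.018 m and z of loupe in the frame of bowl below -0.045 m and linear speed of loupe below 0.4 m/s); the robot touches nothing.
It fails at once if the loupe or its ring loads the hook or stand with more than 22 N (contact force between loupe and stand above 22 N).
It fails at once if the robot leans on the stand with more than 22 N (contact force between any of the arm, the fingers and stand above 22 N).
It fails at once if a bystander on the table is moved more than 30 mm (distance of any of plain_loupe, glue, clay, stone, nozzle from where it was at the start of the episode above 0.03 m).
It also fails if it takes over 69 s, if anything falls off the work surface, if the arm or the gripper's body presses on something with over 40 N, if the wrist force passes 120 N, or if a joint passes its speed limit or range.

## Working session

There is one attempt and no reset: what is moved stays moved. The work goes in short steps, Python scripts to look and compute and a tool call to move; the robot and the scene stay as the last step left them, time stands still between calls to the robot, and variables do not carry over. Pictures are saved under pics/ and viewed, and the job is handed in when it is done.

Besides the shell and the picture viewer there is one more tool, called after "Call:" in YAML: its name, and indented under it one key for each argument. step_arm: Moves the arm, as the interface text tells. Its arguments: {"type":"object","properties":{"plan":{"type":"array","items":{"type":"array","items":{"type":"number"}}},"force":{"type":"number"}},"required":["plan"]}

```bash
mkdir -p pics; python3 - <<'E'
from rig import *
import cv2,numpy as np
s=sense(); print({k:np.round(v,3).tolist() for k,v in s.items()})
for n in ["scene","side","wrist"]:
    f=grab_frame(n); cv2.imwrite(f"pics/{n}0.png",cv2.cvtColor(f["image"],cv2.COLOR_RGB2BGR))
    np.savez(f"pics/{n}0.npz",**f)
    print(n,f["fx"],f["cx"],f["cy"],np.round(f["cam_to_world"],3).tolist())
E
```

```text
{'time': 0.0, 'q': [65.131, 15.099, -2.805, 72.156, 0.001, 81.102], 'joint_vel': [0.022, -0.074, 0.064, -0.015, -0.021, -0.109], 'joint_efforts': [0.008, -63.761, 38.457, 0.014, 0.0, -0.0], 'position': [0.144, 0.504, 0.207], 'eef_rot': [[-0.961, 0.275, -0.0], [0.275, 0.961, -0.001], [0.0, -0.001, -1.0]], 'force': [-0.346, 0.279, 0.964], 'torque': [-0.007, 0.025, -0.029], 'opening': 0.085}
scene 358.515449777416 255.2233807877702 192.90560521694542 [[0.792, 0.377, -0.48, 0.896], [0.61, -0.503, 0.612, -0.515], [-0.011, -0.778, -0.629, 0.739], [0.0, 0.0, 0.0, 1.0]]
side 485.99619517827296 260.1708527199324 185.2565019520012 [[0.936, -0.221, 0.274, 0.152], [-0.352, -0.576, 0.738, -0.88], [-0.005, -0.787, -0.617, 0.939], [0.0, 0.0, 0.0, 1.0]]
wrist 334.05930967917544 257.0976365575921 194.84954652599936 [[0.275, 0.913, 0.3, 0.067], [0.961, -0.261, -0.088, 0.526], [-0.002, 0.313, -0.95, 0.374], [0.0, 0.0, 0.0, 1.0]]
```

View pics/scene0.png

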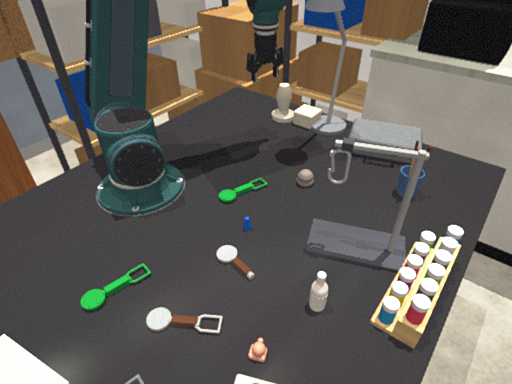

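View pics/side0.png

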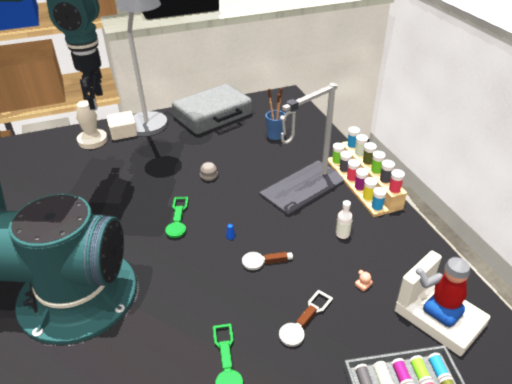

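View pics/wrist0.png

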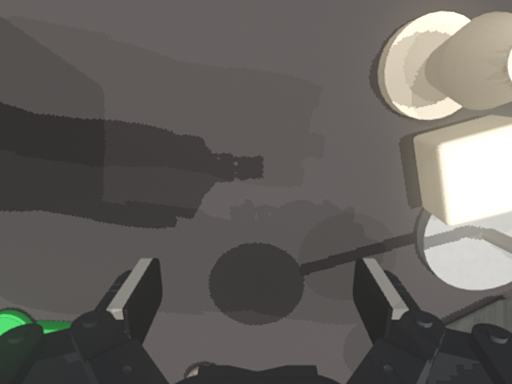

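```bash
cat > h.py <<'E'
import numpy as np,cv2
def load(n,t): return dict(np.load(f"pics/{n}{t}.npz"))
def ray(f,u,v):
    T=f["cam_to_world"]; d=T[:3,:3]@np.array([(u-f["cx"])/f["fx"],(v-f["cy"])/f["fy"],1]); return T[:3,3],d/np.linalg.norm(d)
def onz(f,u,v,z):
    o,d=ray(f,u,v); return o+d*(z-o[2])/d[2]
def proj(f,p):
    T=f["cam_to_world"]; c=T[:3,:3].T@(np.asarray(p,float)-T[:3,3]); return np.array([f["fx"]*c[0]/c[2]+f["cx"],f["fy"]*c[1]/c[2]+f["cy"]])
def tri(*obs):
    A=np.zeros((3,3));b=np.zeros(3)
    for f,u,v in obs:
        o,d=ray(f,u,v);P=np.eye(3)-np.outer(d,d);A+=P;b+=P@o
    p=np.linalg.solve(A,b); return p,[np.linalg.norm(proj(f,p)-[u,v]) for f,u,v in obs]
def snap(n,t):
    from rig import grab_frame
    f=grab_frame(n);np.savez(f"pics/{n}{t}.npz",**f);cv2.imwrite(f"pics/{n}{t}.png",f["image"][:,:,::-1]);return f
def crop(n,t,x0,y0,x1,y1,k,out):
    im=cv2.imread(f"pics/{n}{t}.png")[y0:y1,x0:x1]; cv2.imwrite(f"pics/{out}.png",cv2.resize(im,None,fx=k,fy=k,interpolation=cv2.INTER_CUBIC))
E
python3 - <<'E'
from h import *
crop("scene",0,290,120,450,280,5,"c1")
E
python3 - <<'E'
from h import *
crop("side",0,250,70,370,220,5,"c2")
crop("scene",0,140,290,240,350,8,"c3")
crop("side",0,260,280,350,350,8,"c4")
E
```

```text
(no output)
```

View pics/c1.png

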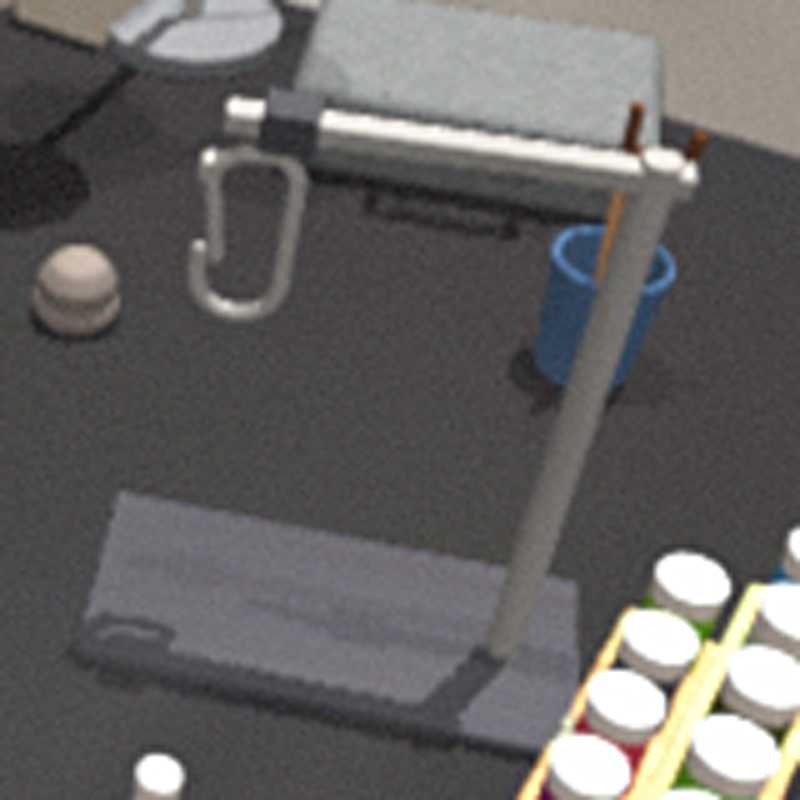

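View pics/c2.png

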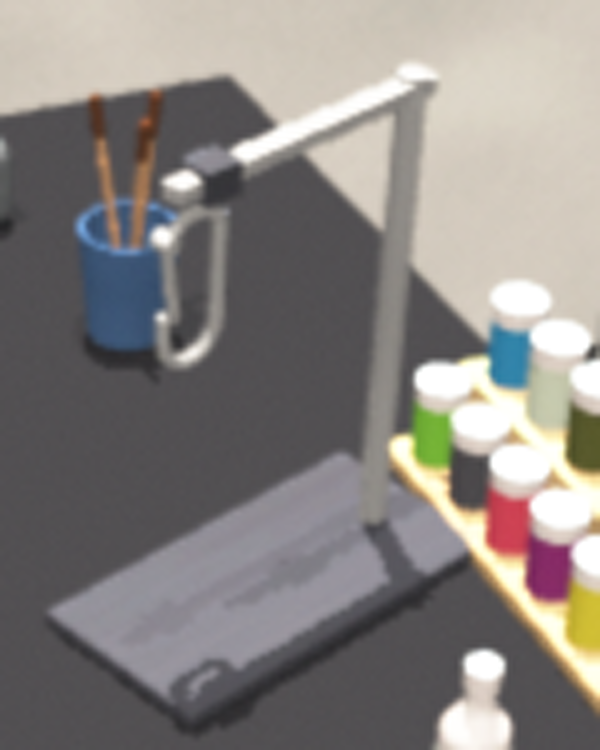

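View pics/c3.png

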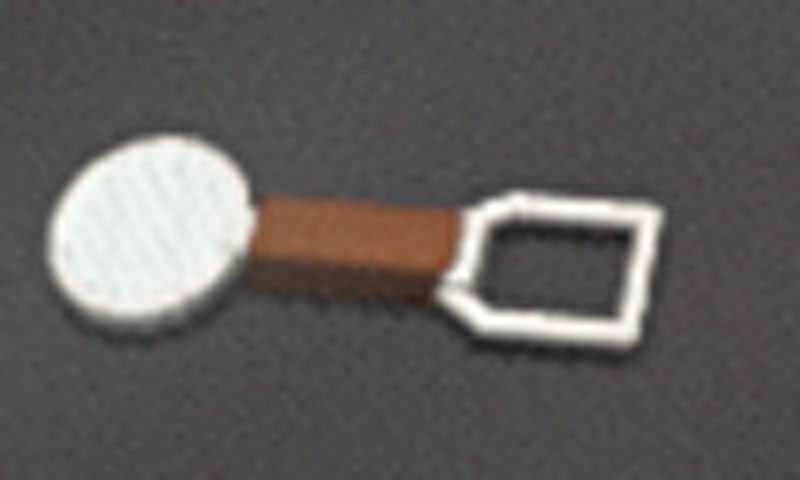

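View pics/c4.png

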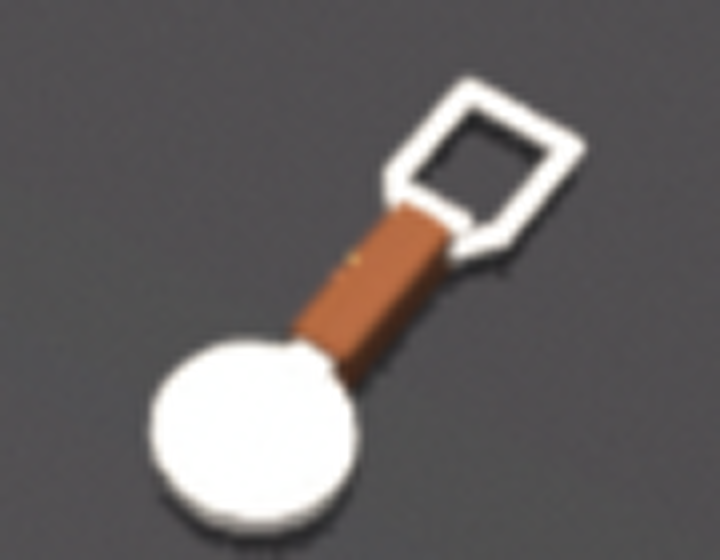

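```bash
python3 - <<'E'
from h import *
np.set_printoptions(precision=4,suppress=True)
S=load("scene",0);D=load("side",0)
s=lambda x,y:(S,290+x/5,120+y/5); d=lambda x,y:(D,250+x/5,70+y/5)
l=lambda x,y:(S,140+x/8,290+y/8); e=lambda x,y:(D,260+x/8,280+y/8)
print("plate scene BL,BR",onz(*s(122,492),.012),onz(*s(578,580),.012),onz(*s(86,640),.012))
print("plate side L,F,R,N",*[onz(*d(*p),.012) for p in [(50,612),(345,453),(470,545),(190,708)]])
for n,a,b in [("bowlbot",(240,310),(176,360)),("nose",(199,245),(161,317)),("ball",(210,160),(162,237)),("armend",(236,115),(180,188)),("posttop",(663,160),(415,75)),("postbase",(505,650),(372,518))]:
    print(n,*tri(s(*a),d(*b)))
for n,a,b in [("lens",(148,232),(253,432)),("bar",(644,275),(524,118)),("barA",(655,212),(468,88)),("barB",(630,338),(578,148)),("hmid",(358,235),(372,280))]:
    print(n,*tri(l(*a),e(*b)),onz(*l(*a),.01),onz(*e(*b),.01))
E
```

```text
plate scene BL,BR [0.5539 0.2028 0.012 ] [0.7933 0.2929 0.012 ] [0.5978 0.0894 0.012 ]
plate side L,F,R,N [0.5501 0.1962 0.012 ] [0.7907 0.283  0.012 ] [0.8198 0.1645 0.012 ] [0.5946 0.0845 0.012 ]
bowlbot [0.6185 0.175  0.192 ] [np.float64(0.5023505874174964), np.float64(0.4468015603868447)]
nose [0.6003 0.1555 0.2354] [np.float64(0.39634646158513653), np.float64(0.3519489520685214)]
ball [0.5999 0.1553 0.2846] [np.float64(0.10519628679112736), np.float64(0.09193135071438628)]
armend [0.6093 0.1551 0.3123] [np.float64(0.15143790805379678), np.float64(0.12998947157564877)]
posttop [0.7783 0.2171 0.3193] [np.float64(0.709000498218646), np.float64(0.5314541146579946)]
postbase [0.7799 0.2221 0.0057] [np.float64(0.6474122285391353), np.float64(0.543743465731574)]
lens [ 0.4405 -0.2958  0.0093] [np.float64(0.1661226020470641), np.float64(0.1617230217247286)] [ 0.4408 -0.2957  0.01  ] [ 0.4404 -0.2967  0.01  ]
bar [ 0.5613 -0.2213  0.0078] [np.float64(0.7067926496312638), np.float64(0.6320184014751535)] [ 0.5615 -0.2207  0.01  ] [ 0.5604 -0.2246  0.01  ]
barA [ 0.5506 -0.2048  0.0077] [np.float64(0.7178024627786654), np.float64(0.6514006271793262)] [ 0.5509 -0.2042  0.01  ] [ 0.5497 -0.2083  0.01  ]
barB [ 0.571  -0.2377  0.0083] [np.float64(0.6435207145352797), np.float64(0.5670480282880496)] [ 0.5711 -0.2371  0.01  ] [ 0.5703 -0.2404  0.01  ]
hmid [ 0.4915 -0.2628  0.0134] [np.float64(0.5891784309078768), np.float64(0.5532577770585092)] [ 0.4889 -0.2604  0.01  ] [ 0.4929 -0.2619  0.01  ]
```

Call:
step_arm:
  plan:
    - [0.085, -0.0256, -0.031, 0, 0]
    - [0.085, -0.0256, -0.031, 0, 0]
    - [0.085, -0.0256, -0.031, 0, 0]
    - [0.085, -0.0256, -0.031, 0, 0]
    - [0.085, -0.0256, -0.031, 0, 0]
  force: 50

```text
time: 0.57
position: [0.2244, 0.319, 0.2045]
eef_rot: [[-0.964, 0.266, -0.002], [0.266, 0.964, -0.002], [0.002, -0.002, -1.0]]
force: [1.6, 0.2, 0.4]
opening: 0.0848
```

Call:
step_arm:
  plan:
    - [0.085, -0.0256, -0.031, 0, 0]
    - [0.085, -0.0256, -0.031, 0, 0]
    - [0.085, -0.0256, -0.031, 0, 0]
    - [0.085, -0.0256, -0.031, 0, 0]
    - [0.085, -0.0256, -0.031, 0, 0]

```text
time: 0.98
position: [0.3009, 0.1426, 0.2046]
eef_rot: [[-0.965, 0.264, -0.001], [0.264, 0.965, -0.002], [0.0, -0.002, -1.0]]
force: [0.9, 0.4, 0.1]
opening: 0.0849
```

Call:
step_arm:
  plan:
    - [0.085, -0.0256, -0.031, 0, 0]
    - [0.085, -0.0256, -0.031, 0, 0]
    - [0.085, -0.0256, -0.031, 0, 0]
    - [0.085, -0.0256, -0.031, 0, 0]
    - [0.085, -0.0256, -0.031, 0, 0]

```text
time: 1.4
position: [0.3808, -0.042, 0.2054]
eef_rot: [[-0.965, 0.264, 0.001], [0.264, 0.965, -0.002], [-0.002, -0.001, -1.0]]
force: [1.2, 0.4, 0.4]
opening: 0.085
```

Call:
step_arm:
  plan:
    - [0.085, -0.0256, -0.031, 0, 0]
    - [0.085, -0.0256, -0.031, 0, 0]
    - [0.085, -0.0256, -0.031, 0, 0]
    - [0.085, -0.0256, -0.031, 0, 0]
    - [0.085, -0.0256, -0.031, 0, 0]

```text
time: 1.82
position: [0.4625, -0.2336, 0.2053]
eef_rot: [[-0.964, 0.267, 0.002], [0.267, 0.964, -0.001], [-0.002, -0.001, -1.0]]
force: [1.8, 0.8, 0.4]
opening: 0.085
```

Call:
step_arm:
  plan:
    - [0.085, 0, 0, 0, -0.12]
    - [0.085, 0, 0, 0, -0.12]
    - [0.085, 0, 0, 0, -0.12]
    - [0.085, 0, 0, 0, -0.12]
    - [0.085, 0, 0, 0, -0.12]

```text
time: 2.23
position: [0.4645, -0.2428, 0.2016]
eef_rot: [[-0.942, -0.336, -0.002], [-0.336, 0.942, 0.0], [0.001, 0.001, -1.0]]
force: [0.5, 0.3, -0.2]
opening: 0.085
```

Call:
step_arm:
  plan:
    - [0.085, 0, 0, 0, -0.12]
    - [0.085, 0, 0, 0, -0.12]
    - [0.085, 0, 0, 0, 0]

```text
time: 2.48
position: [0.4641, -0.2428, 0.2008]
eef_rot: [[-0.826, -0.564, -0.003], [-0.564, 0.826, 0.001], [0.002, 0.003, -1.0]]
force: [-0.1, -0.3, 0.0]
opening: 0.085
```

```bash
python3 - <<'E'
from h import *
f=snap("wrist",1)
from rig import sense
s=sense();print(s["position"],s["eef_rot"],s["q"])
for p in [(.4405,-.2958,.01),(.4917,-.2643,.02),(.5610,-.2215,.01)]: print(proj(f,p))
E
```

```text
[ 0.46413867 -0.24277155  0.20079812] [[-0.8299895  -0.55777041 -0.0030977 ]
 [-0.5577759   0.82999063  0.00126673]
 [ 0.00186452  0.0027792  -0.9999944 ]] [-3.65020286e+01  1.52215310e+01 -3.60311880e+00  7.13611930e+01
 -4.72361945e-02 -7.04039960e+01]
[228.08109243 117.29525219]
[226.18037397 175.30760242]
[225.72113933 240.05258865]
```

View pics/wrist1.png

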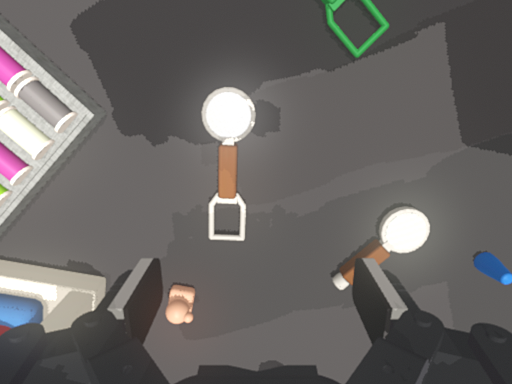

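```bash
python3 - <<'E'
from h import *
f=load("wrist",1); im=f["image"].astype(int)
hsv=cv2.cvtColor(f["image"],cv2.COLOR_RGB2HSV)
m=np.zeros(im.shape[:2],np.uint8); m[130:205,205:250]=1
h=((hsv[...,0]<15)&(hsv[...,1]>90)&(hsv[...,2]>40)).astype(np.uint8)*m
ys,xs=np.nonzero(h); print(len(xs),cv2.minAreaRect(np.c_[xs,ys].astype(np.float32)))
c,_,_=cv2.minAreaRect(np.c_[xs,ys].astype(np.float32))
print("handle",onz(f,*c,.02))
w=((im.min(2)>110)).astype(np.uint8); w[:85]=0;w[250:]=0;w[:,:195]=0;w[:,262:]=0
n,lab,st,cen=cv2.connectedComponentsWithStats(w); 
for i in range(1,n):
    if st[i,4]>30: print(st[i],cen[i],onz(f,*cen[i],.012))
B=onz(f,227,238,.010);L=onz(f,228.5,114,.013);print(B,L,np.degrees(np.arctan2(*(B-L)[[1,0]])),np.linalg.norm(B-L))
crop("wrist",1,190,80,270,250,4,"c5")
E
```

```text
941 ((227.0, 171.0), (52.0, 18.0), 90.0)
handle [ 0.48720148 -0.26614503  0.02      ]
[ 201   85   61   84 3190] [233.04890282 120.19059561] [ 0.43982473 -0.28988134  0.012     ]
[195 141  24  48 504] [207.60119048 158.78769841] [ 0.48964695 -0.29028602  0.012     ]
[208 192  39  49 894] [226.3557047  217.63758389] [ 0.53588179 -0.23653018  0.012     ]
[ 0.55791687 -0.22169147  0.01      ] [ 0.43709418 -0.29719233  0.013     ] 32.000841413464464 0.1425043885591622
```

View pics/c5.png

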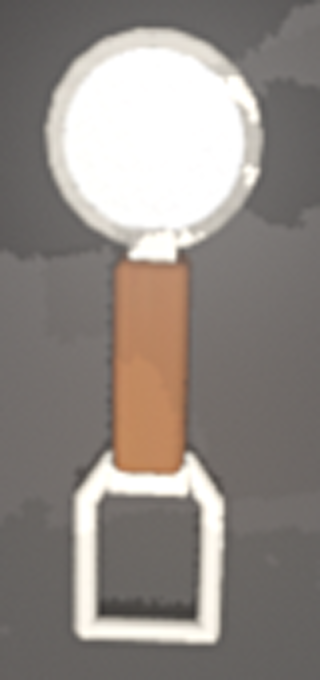

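Call:
step_arm:
  plan:
    - [0.085, 0.0, -0.0324, 0, 0.036]
    - [0.085, 0, 0, 0.03, 0]
    - [0.085, 0, 0, 0.04, 0]
    - [0.085, 0, 0, 0.03, 0]
    - [0.085, 0, 0, 0, 0]

```text
time: 2.95
position: [0.4861, -0.2732, 0.1008]
eef_rot: [[-0.863, -0.505, 0.005], [-0.505, 0.863, -0.005], [-0.002, -0.006, -1.0]]
force: [-0.7, 0.9, -1.2]
opening: 0.085
```

```bash
python3 - <<'E'
from h import *
f=snap("wrist",2)
from rig import sense
s=sense();print(s["position"],s["eef_rot"],s["force"])
yaw=np.degrees(np.arctan2(s["eef_rot"][1][0],s["eef_rot"][0][0]))%360;print(yaw)
R=np.array(s["eef_rot"]);print(R.T@(np.array([.4815,-.270,.004])-s["position"]))
E
```

```text
[ 0.48676596 -0.27365161  0.10331521] [[-0.86316172 -0.50488951  0.00619955]
 [-0.50492184  0.86314534 -0.00583539]
 [-0.00240488 -0.00816717 -0.99996376]] [-0.61102347  0.61555864  1.20298819]
210.32626111532767
[0.00294044 0.00662172 0.09925766]
```

View pics/wrist2.png

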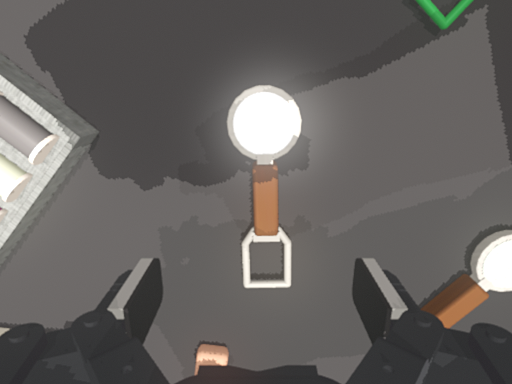

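Call:
step_arm:
  plan:
    - [0.085, 0.003, 0.006, 0.01, -0.025]
    - [0.085, 0, 0, 0.03, 0]
    - [0.085, 0, 0, 0.015, 0]
    - [0.085, 0, 0, 0, 0]

```text
time: 3.33
position: [0.4843, -0.2722, 0.0544]
eef_rot: [[-0.855, -0.518, 0.012], [-0.519, 0.855, -0.011], [-0.005, -0.015, -1.0]]
force: [0.4, 0.5, 0.6]
opening: 0.0851
```

```bash
python3 - <<'E'
from h import *
f=snap("wrist",3)
from rig import sense
s=sense();print(s["position"],s["force"])
yaw=np.degrees(np.arctan2(s["eef_rot"][1][0],s["eef_rot"][0][0]))%360;print(yaw)
R=np.array(s["eef_rot"]);print(R.T@(np.array([.4815,-.270,.004])-s["position"]))
E
```

```text
[ 0.48481288 -0.27258531  0.05563831] [-0.03532609  0.46872181  0.49214009]
211.2430735377039
[0.00177513 0.00478457 0.05155707]
```

View pics/wrist3.png

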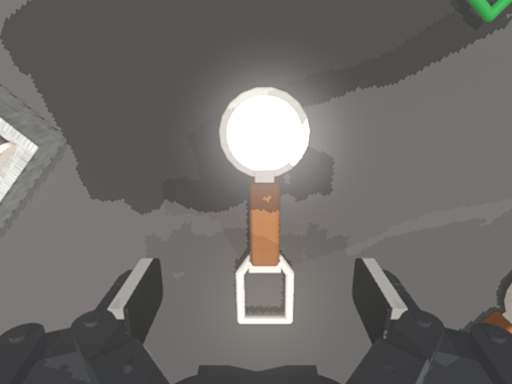

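Call:
step_arm:
  plan:
    - [0.085, 0.002, 0.005, 0.015, -0.01]
    - [0.085, 0, 0, 0.02, 0]
    - [0.085, 0, 0, 0.01, 0]
    - [0.085, 0, 0, 0, 0]

```text
time: 3.72
position: [0.4855, -0.2729, 0.0181]
eef_rot: [[-0.852, -0.523, 0.022], [-0.524, 0.852, -0.018], [-0.009, -0.026, -1.0]]
force: [-0.4, 0.6, 0.2]
opening: 0.0852
```

```bash
python3 - <<'E'
from h import *
f=snap("wrist",4)
from rig import sense
s=sense();print(s["position"],s["force"],s["eef_rot"],s["q"])
R=np.array(s["eef_rot"]);print(R.T@(np.array([.4815,-.270,.004])-s["position"]))
E
```

```text
[ 0.48585989 -0.27322144  0.0190048 ] [-0.21673357  0.584913    0.09771387] [[-0.85191282 -0.52319955  0.02251181]
 [-0.52359662  0.85176752 -0.01840326]
 [-0.00954625 -0.02746508 -0.99957718]] [-3.77017984e+01  2.42481135e+01 -2.01404956e+01  4.39457973e+01
 -4.54700478e-02 -6.92703669e+01]
[0.00217075 0.00543712 0.01484102]
```

View pics/wrist4.png

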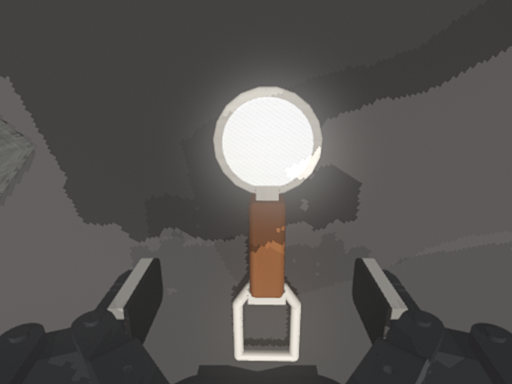

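Call:
step_arm:
  plan:
    - [0.085, 0.002, 0.006, 0.005, 0]
    - [0.085, 0, 0.002, 0.008, 0]
    - [0.085, 0, 0, 0, 0]

```text
time: 4.02
position: [0.4815, -0.2685, 0.0082]
eef_rot: [[-0.852, -0.522, 0.026], [-0.523, 0.852, -0.021], [-0.011, -0.031, -0.999]]
force: [-0.1, -0.8, 0.6]
opening: 0.085
```

```bash
python3 - <<'E'
from h import *
from rig import sense
s=sense();print(s["position"],s["force"],s["eef_rot"],s["q"])
R=np.array(s["eef_rot"]);print(R.T@(np.array([.4815,-.270,.004])-s["position"]))
E
```

```text
[ 0.4814896  -0.268491    0.00822538] [-0.05059036 -0.76497472  0.56414972] [[-0.85236969 -0.52229799  0.02589841]
 [-0.52282195  0.85218293 -0.02101102]
 [-0.01109617 -0.03144942 -0.99944375]] [-3.75874399e+01  2.42682138e+01 -2.22054871e+01  4.16157817e+01
 -4.88351918e-02 -6.91021508e+01]
[ 0.00082696 -0.00115849  0.00425501]
```

Call:
step_arm:
  plan:
    - [0.085, 0, 0, 0.004, 0]
    - [0.085, 0, 0, 0, 0]
    - [0.04, 0, 0, 0, 0]
    - [0.03, 0, 0, 0, 0]
    - [0.015, 0, 0, 0, 0]
  force: 60

```text
time: 4.43
position: [0.4819, -0.2687, 0.0047]
eef_rot: [[-0.852, -0.522, 0.027], [-0.523, 0.852, -0.022], [-0.011, -0.032, -0.999]]
force: [-0.2, -0.2, 0.3]
opening: 0.0508
```

Call:
step_arm:
  plan:
    - [0.01, 0, 0, 0, 0]
    - [0.01, 0, 0, 0, 0]
    - [0.01, 0, 0, 0, 0]

```text
time: 4.68
position: [0.482, -0.2689, 0.0049]
eef_rot: [[-0.852, -0.522, 0.027], [-0.523, 0.852, -0.022], [-0.011, -0.032, -0.999]]
force: [-0.3, 0.2, -0.6]
opening: 0.0117
```

Call:
step_arm:
  plan:
    - [0.01, 0, 0, 0, 0]
    - [0.01, 0, 0, 0, 0]
    - [0.01, 0, 0, 0, 0]

```text
time: 4.93
position: [0.4821, -0.269, 0.005]
eef_rot: [[-0.852, -0.522, 0.027], [-0.523, 0.852, -0.022], [-0.012, -0.033, -0.999]]
force: [0.4, -0.0, 0.1]
opening: 0.0101
```

```bash
python3 - <<'E'
from h import *
snap("wrist",5);snap("scene",5);snap("side",5)
crop("scene",5,100,240,260,360,5,"c6");crop("side",5,230,230,350,350,5,"c7")
E
```

```text
(no output)
```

View pics/wrist5.png

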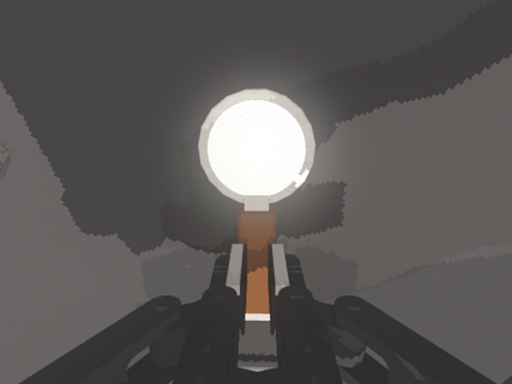

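View pics/c6.png

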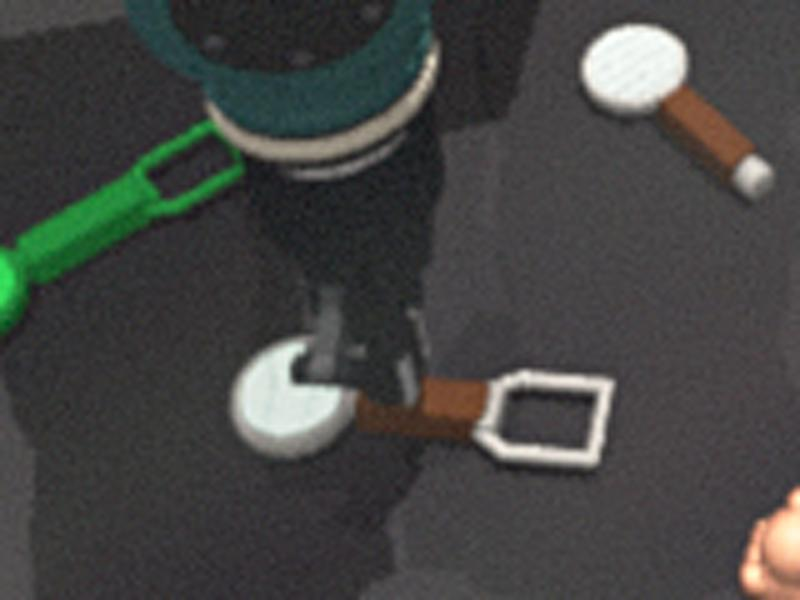

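View pics/c7.png

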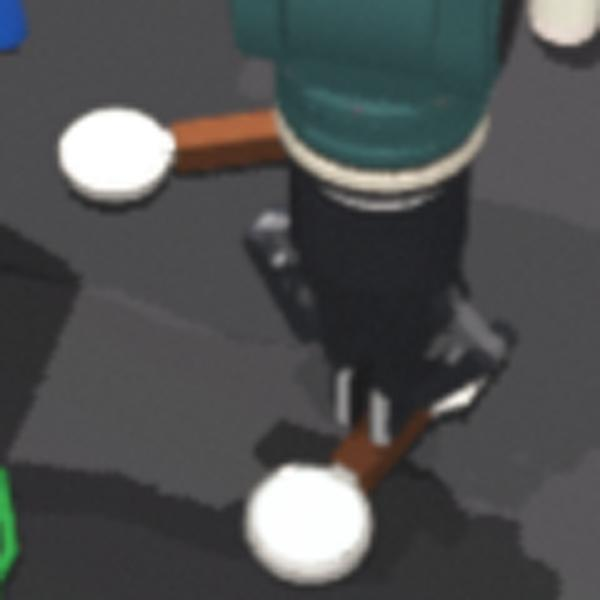

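```bash
python3 - <<'E'
from h import *
from rig import sense
s=sense();p=np.array(s["position"]);R=np.array(s["eef_rot"]);print(p,s["opening"],s["force"])
for n in ["wrist","scene","side"]:
    f=load(n,5)
    for a in (0,-.019,-.03):
        for y in (0.005,-.005): print(n,a,y,proj(f,p+R@[0,y,a]), proj(f,p+R@[.011,y,a]))
E
```

```text
[ 0.48211611 -0.26892659  0.00499135] 0.009952821200819473 [-0.85251799  0.07030983  0.13271968]
wrist 0 0.005 [267.25804954 240.32801801] [267.45739532 221.82489772]
wrist 0 -0.005 [249.06847642 240.32049844] [248.92106958 221.81750314]
wrist -0.019 0.005 [268.35141886 257.25531163] [268.59611534 237.05137408]
wrist -0.019 -0.005 [248.17933344 257.24670534] [247.99668393 237.04291109]
wrist -0.03 0.005 [269.10069472 268.85542899] [269.37921173 247.5226036 ]
wrist -0.03 -0.005 [247.5700136  268.84604766] [247.36098677 247.51337733]
scene 0 0.005 [180.786066   319.74473088] [176.07800264 319.34081176]
scene 0 -0.005 [179.57872965 323.65848981] [174.82607426 323.24543257]
scene -0.019 0.005 [179.56228266 314.78181419] [174.78888987 314.37874232]
scene -0.019 -0.005 [178.3253875  318.70240678] [173.50615174 318.29006481]
scene -0.03 0.005 [178.83771364 311.84340546] [174.02566373 311.44092244]
scene -0.03 -0.005 [177.58315221 315.76739041] [172.72451091 315.35556088]
side 0 0.005 [301.59844992 319.03014601] [298.89891539 322.23196614]
side 0 -0.005 [305.22285316 321.1624491 ] [302.53299924 324.39185723]
side -0.019 0.005 [301.71073434 313.81294427] [298.98359966 317.01643202]
side -0.019 -0.005 [305.37357289 315.94360712] [302.65632921 319.17497091]
side -0.03 0.005 [301.77681656 310.74248872] [299.0334435  313.94665078]
side -0.03 -0.005 [305.46228194 312.87195539] [302.72892482 316.10416017]
```

Call:
step_arm:
  plan:
    - [0.0, 0, 0, 0, 0]
    - [0.0, 0, 0, 0, 0]
    - [0.0, 0, 0, 0, 0]

```text
time: 5.33
position: [0.4821, -0.2689, 0.0049]
eef_rot: [[-0.852, -0.522, 0.027], [-0.523, 0.852, -0.022], [-0.011, -0.033, -0.999]]
force: [-0.3, 0.3, -0.3]
opening: 0.0004
```

```bash
python3 - <<'E'
from h import *
snap("wrist",6);snap("scene",6);snap("side",6)
crop("wrist",6,180,180,340,384,4,"c6")
crop("scene",6,140,290,240,350,8,"c7")
from rig import sense
s=sense();print(s["opening"],s["position"],s["force"])
E
```

```text
-2.7820651057053167e-05 [ 0.48207216 -0.26890239  0.00493874] [ 0.24341714 -0.28560853 -0.45061172]
```

View pics/c6.png

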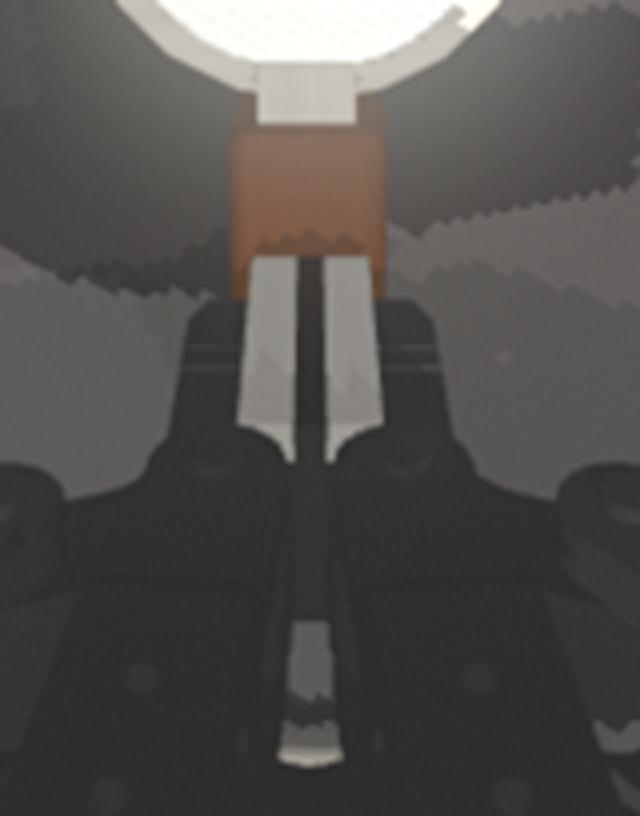

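View pics/c7.png

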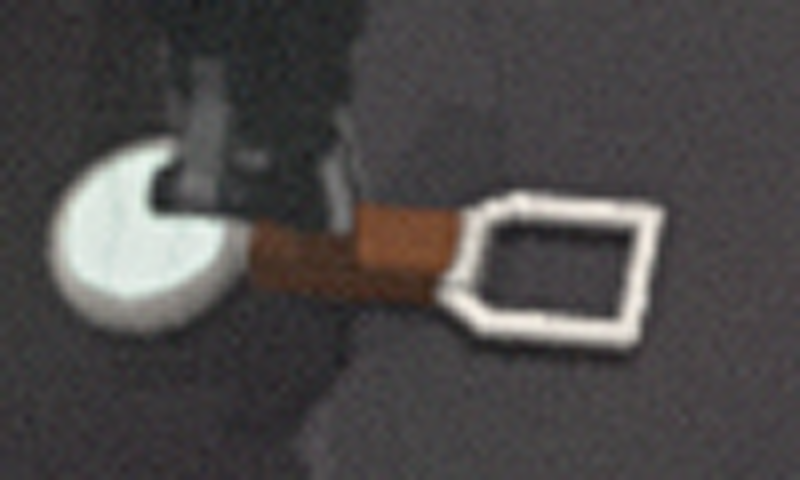

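Call:
step_arm:
  plan:
    - [0.0, 0, 0, -0.02, 0]
    - [0.0, 0, 0, -0.03, 0]
    - [0.0, 0, 0, -0.02, 0]
    - [0.0, 0, 0, 0, 0]

```text
time: 5.82
position: [0.479, -0.2665, 0.0762]
eef_rot: [[-0.853, -0.522, 0.024], [-0.523, 0.852, -0.019], [-0.01, -0.029, -1.0]]
force: [0.3, -1.3, 0.7]
opening: 0.0
```

```bash
python3 - <<'E'
from h import *
W=snap("wrist",7);S=snap("scene",7);D=snap("side",7)
from rig import sense
s=sense();p=np.array(s["position"]);R=np.array(s["eef_rot"]);print(p,s["opening"],R[2])
for n,f in (("scene",S),("side",D)):
  q=proj(f,p).astype(int);print(n,q, proj(f,p+R@[0,0,-.019]),proj(f,p+R@[.011,0,0]),proj(f,p+R@[-.011,0,0]))
  crop(n,7,q[0]-50,q[1]-60,q[0]+50,q[1]+40,6,"d"+n); print(q[0]-50,q[1]-60)
E
```

```text
[ 0.47773481 -0.265571    0.0726025 ] -9.326859551179821e-05 [-0.00860036 -0.02495648 -0.99965154]
scene [175 302] [174.07776571 296.68788865] [170.48367346 301.72090145] [180.41799037 302.54490561]
125 242
side [302 300] [302.67364134 295.08581904] [299.67507622 303.90226437] [305.24559152 297.53174193]
252 240
```

View pics/dscene.png

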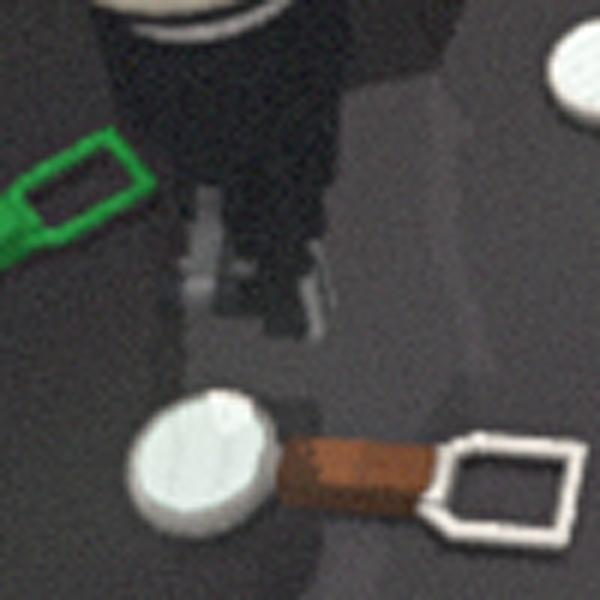

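View pics/dside.png

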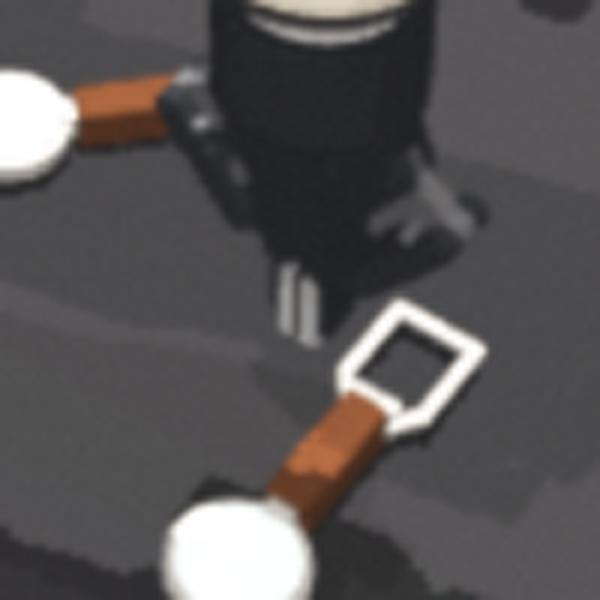

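View pics/wrist7.png

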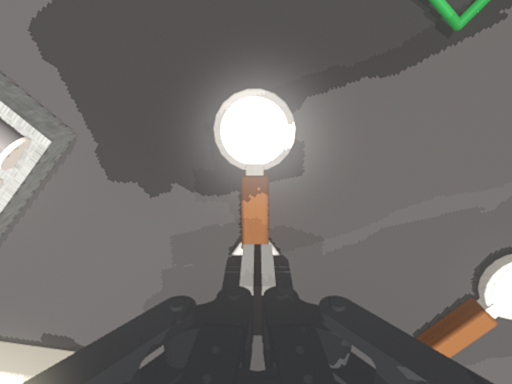

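Call:
step_arm:
  plan:
    - [0.085, 0, -0.002, 0.01, 0]
    - [0.085, 0, 0, 0.02, 0]
    - [0.085, 0, 0, 0.015, 0]
    - [0.085, 0, 0, 0.01, 0]
    - [0.085, 0, 0, 0, 0]

```text
time: 6.38
position: [0.478, -0.2671, 0.0089]
eef_rot: [[-0.853, -0.522, 0.016], [-0.522, 0.853, -0.013], [-0.007, -0.02, -1.0]]
force: [-0.2, -0.4, 0.0]
opening: 0.0606
```

Call:
step_arm:
  plan:
    - [0.085, 0, 0, 0, 0]
    - [0.085, 0, 0, 0.006, 0]
    - [0.085, 0, 0, 0, 0]

```text
time: 6.63
position: [0.477, -0.2665, 0.0002]
eef_rot: [[-0.853, -0.522, 0.013], [-0.522, 0.853, -0.011], [-0.005, -0.016, -1.0]]
force: [0.3, 0.5, -0.3]
opening: 0.0851
```

Call:
step_arm:
  plan:
    - [0.085, -0.002, -0.003, 0.004, 0]
    - [0.085, 0, 0, 0.004, 0]
    - [0.085, 0, 0, 0, 0]

```text
time: 6.88
position: [0.4812, -0.2686, -0.008]
eef_rot: [[-0.853, -0.522, 0.014], [-0.522, 0.853, -0.012], [-0.006, -0.017, -1.0]]
force: [0.2, -0.1, 0.3]
opening: 0.0849
```

```bash
python3 - <<'E'
from h import *
W=snap("wrist",8);snap("scene",8)
crop("scene",8,100,260,260,360,5,"c6")
E
```

```text
(no output)
```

View pics/wrist8.png

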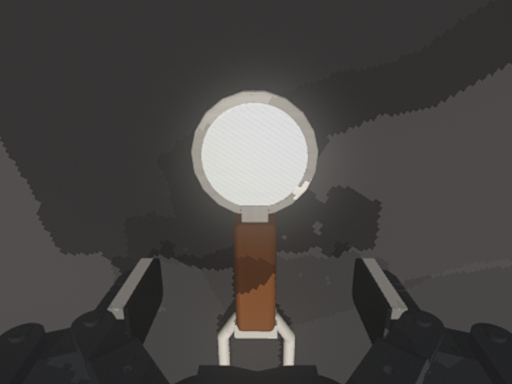

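View pics/c6.png

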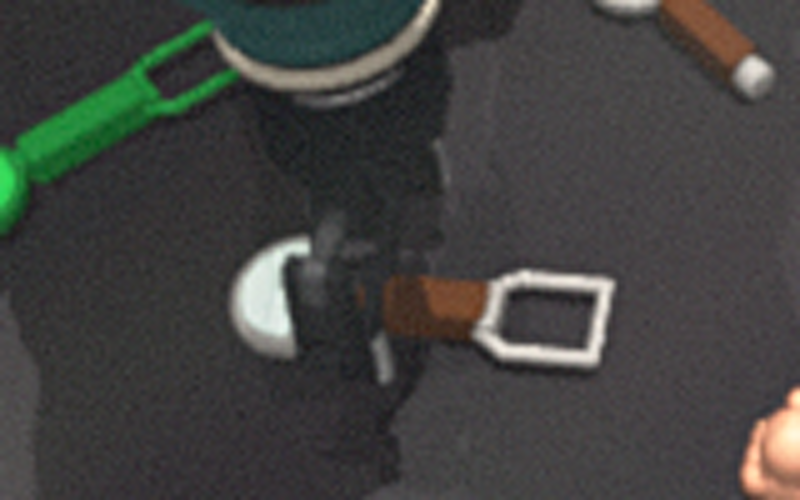

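Call:
step_arm:
  plan:
    - [0.05, 0, 0, 0.001, 0]
    - [0.03, 0, 0, 0, 0]
    - [0.01, 0, 0, 0, 0]
    - [0.01, 0, 0, 0, 0]
    - [0.01, 0, 0, 0, 0]
  force: 60

```text
time: 7.4
position: [0.4817, -0.269, -0.0076]
eef_rot: [[-0.853, -0.522, 0.015], [-0.522, 0.853, -0.013], [-0.006, -0.019, -1.0]]
force: [0.0, -0.4, 0.7]
opening: 0.0251
```

Call:
step_arm:
  plan:
    - [0.01, 0, 0, 0, 0]
    - [0.01, 0, 0, 0, 0]
    - [0.01, 0, 0, 0, 0]

```text
time: 7.65
position: [0.4817, -0.269, -0.0072]
eef_rot: [[-0.853, -0.522, 0.016], [-0.522, 0.853, -0.013], [-0.006, -0.02, -1.0]]
force: [0.2, -0.3, -1.1]
opening: 0.0172
```

Call:
step_arm:
  plan:
    - [0.01, 0, 0, 0, 0]
    - [0.01, 0, 0, 0, 0]

```text
time: 7.82
position: [0.4817, -0.269, -0.0073]
eef_rot: [[-0.853, -0.522, 0.016], [-0.522, 0.853, -0.013], [-0.007, -0.02, -1.0]]
force: [-0.1, -0.2, -1.0]
opening: 0.0169
```

```bash
python3 - <<'E'
from h import *
W=snap("wrist",9)
E
```

```text
(no output)
```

View pics/wrist9.png

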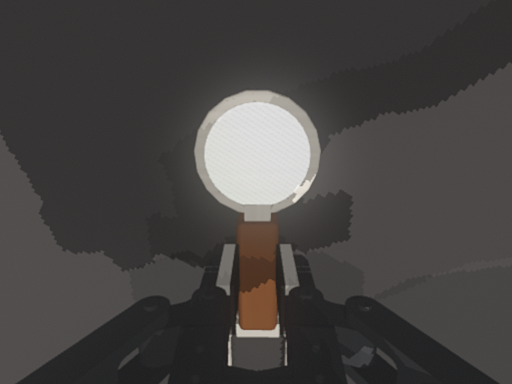

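Call:
step_arm:
  plan:
    - [0.01, 0, 0, -0.01, 0]
    - [0.01, 0, 0, -0.02, 0]
    - [0.01, 0, 0, -0.03, 0]
    - [0.01, 0, 0, -0.03, 0]
    - [0.01, 0, 0, -0.03, 0]

```text
time: 8.28
position: [0.4761, -0.2646, 0.1134]
eef_rot: [[-0.853, -0.522, 0.006], [-0.522, 0.853, -0.006], [-0.002, -0.008, -1.0]]
force: [0.2, -0.7, -1.1]
opening: 0.0171
```

Call:
step_arm:
  plan:
    - [0.01, 0, 0, -0.03, 0]
    - [0.01, 0, 0, -0.03, 0]
    - [0.01, 0, 0, -0.03, 0]
    - [0.01, 0, 0, -0.02, 0]
    - [0.01, 0, 0, 0, 0]

```text
time: 8.7
position: [0.4747, -0.2633, 0.2385]
eef_rot: [[-0.853, -0.522, 0.013], [-0.522, 0.853, -0.011], [-0.005, -0.016, -1.0]]
force: [0.4, 0.3, -1.6]
opening: 0.017
```

```bash
python3 - <<'E'
from h import *
snap("wrist",10);S=snap("scene",10);D=snap("side",10)
from rig import sense
s=sense();p=np.array(s["position"]);R=np.array(s["eef_rot"]);print(p,R,s["q"],s["opening"],s["force"])
for n,f in (("scene",S),("side",D)):
  q=proj(f,p+R@[-.09,0,-.017]);print(n,q); q=q.astype(int);crop(n,10,q[0]-60,q[1]-50,q[0]+60,q[1]+50,6,"d"+n);print(q[0]-60,q[1]-50)
E
```

```text
[ 0.47365369 -0.26258937  0.23369868] [[-0.85284339 -0.52210105  0.00828515]
 [-0.5221573   0.85281616 -0.00750649]
 [-0.00314656 -0.01072801 -0.9999375 ]] [-3.75971333e+01  1.58827124e+01  2.44068168e+00  7.59194378e+01
 -5.11498375e-02 -6.90736954e+01] 0.01705366283615913 [-0.31721195  0.18741039 -1.50056276]
scene [208.29662385 246.8566802 ]
148 196
side [328.08325662 218.72725092]
268 168
```

View pics/dscene.png

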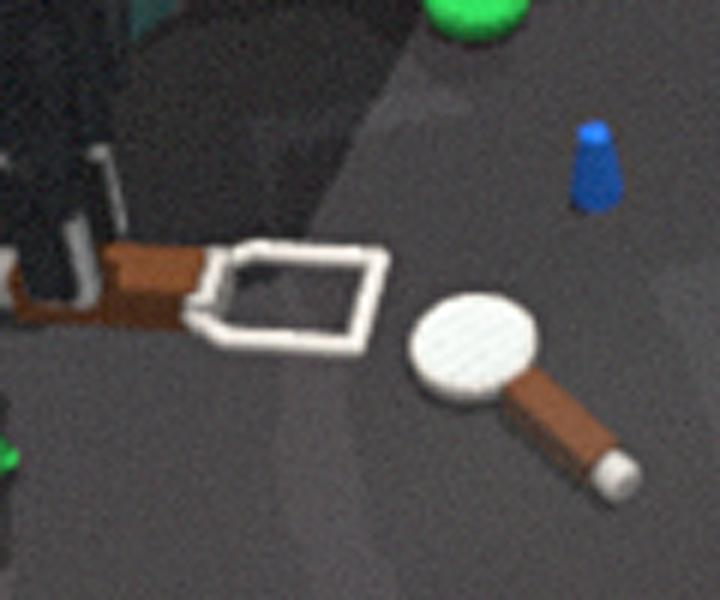

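View pics/dside.png

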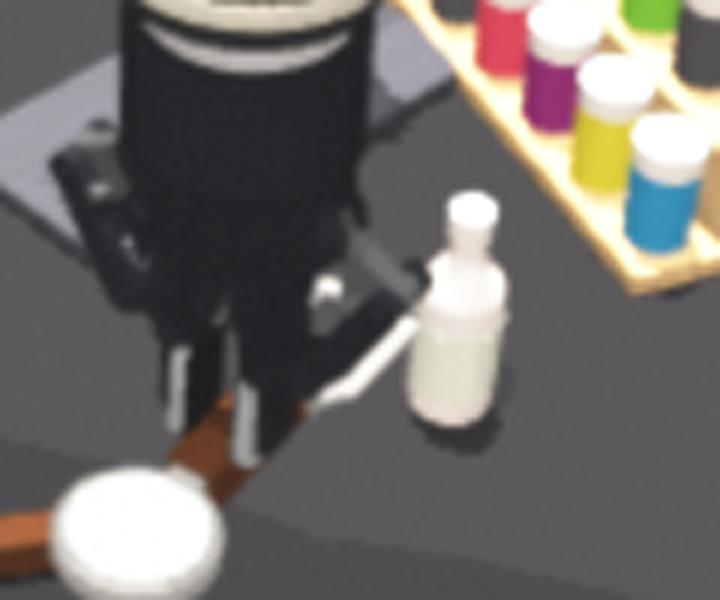

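View pics/wrist10.png

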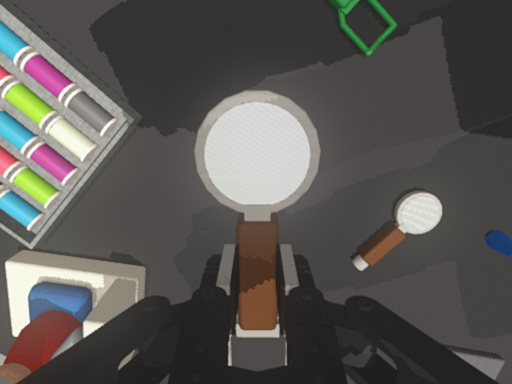

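Call:
step_arm:
  plan:
    - [0.01, 0, 0, 0, 0.096]
    - [0.01, 0, 0, 0, 0.096]
    - [0.01, -0.0128, 0.0344, 0, 0]
    - [0.01, -0.0128, 0.0344, 0, 0]
    - [0.01, -0.0128, 0.0344, 0, 0]

```text
time: 9.27
position: [0.4714, -0.1532, 0.2247]
eef_rot: [[-0.943, -0.333, -0.003], [-0.333, 0.943, -0.002], [0.003, -0.001, -1.0]]
force: [0.7, 0.2, -2.0]
opening: 0.0171
```

Call:
step_arm:
  plan:
    - [0.01, -0.0128, 0.0344, 0, 0]
    - [0.01, -0.0128, 0.0344, 0, 0]
    - [0.01, -0.0128, 0.0344, 0, 0]
    - [0.01, -0.0128, 0.0344, 0, 0]
    - [0.01, 0, 0, 0, 0]

```text
time: 9.68
position: [0.4677, 0.0057, 0.2171]
eef_rot: [[-0.942, -0.334, -0.016], [-0.334, 0.942, 0.003], [0.014, 0.008, -1.0]]
force: [0.6, -0.9, -0.4]
opening: 0.0171
```

```bash
cat > st.py <<'E'
from h import *
from rig import sense
u=np.array([.9367,.3502]);v=np.array([-.3502,.9367])
s=sense();p=np.array(s["position"]);R=np.array(s["eef_rot"])
yaw=np.degrees(np.arctan2(R[1,0],R[0,0]))%360-180
b=p+R@[-.092,0,-.0173]
print("t%.2f"%s["time"],"tcp",p.round(4),"yaw %.2f"%yaw,"tz",R[:,2].round(4),"q",np.round(s["q"],1),"F",s["force"].round(2) if hasattr(s["force"],"round") else s["force"])
print("bar",b.round(4),"s,v,z",(u@b[:2]).round(4),(v@b[:2]).round(4),b[2].round(4),"F_s %.2f"%(u@np.array(s["force"])[:2]),"open",round(s["opening"],4))
E
python3 st.py
```

```text
t9.68 tcp [0.4677 0.0057 0.2171] yaw 19.53 tz [-0.0157  0.0031 -0.9999] q [ -9.3  10.   -8.2  72.8   0.  -28.9] F [ 0.63 -0.92 -0.43]
bar [0.5546 0.0364 0.2331] s,v,z 0.5322 -0.1602 0.2331 F_s 0.27 open 0.0171
```

Call:
step_arm:
  plan:
    - [0.01, -0.008, 0.03, -0.006, -0.017]
    - [0.01, -0.008, 0.03, -0.006, 0]
    - [0.01, -0.008, 0.025, -0.004, 0]
    - [0.01, 0, 0, 0, 0]
    - [0.01, 0, 0, 0, 0]

```text
time: 10.1
position: [0.4561, 0.0996, 0.2268]
eef_rot: [[-0.935, -0.354, -0.029], [-0.354, 0.935, 0.003], [0.026, 0.013, -1.0]]
force: [1.2, -0.7, -1.4]
opening: 0.0172
```

```bash
python3 st.py; python3 - <<'E'
from h import *
snap("wrist",11);S=snap("scene",11);D=snap("side",11)
crop("scene",11,240,120,380,220,5,"dscene");crop("side",11,220,80,340,180,6,"dside")
E
```

```text
t10.10 tcp [0.4561 0.0996 0.2268] yaw 20.76 tz [-0.0289  0.003  -0.9996] q [  2.1  10.3  -6.3  75.1   0.2 -18.6] F [ 1.24 -0.69 -1.35]
bar [0.5426 0.1321 0.2417] s,v,z 0.5545 -0.0662 0.2417 F_s 0.92 open 0.0172
```

View pics/dscene.png

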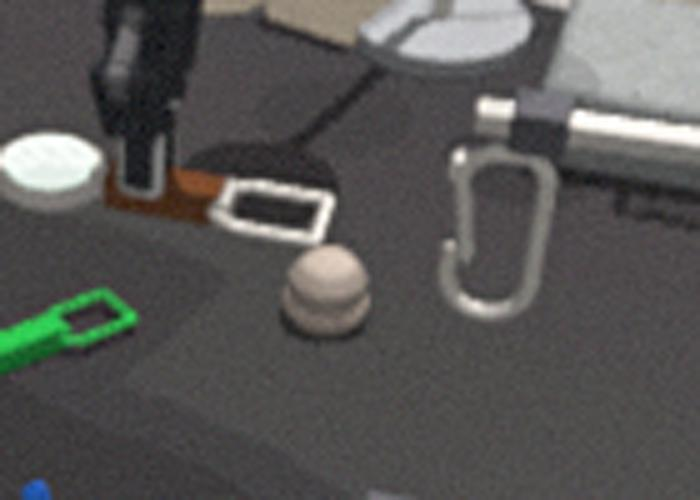

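View pics/dside.png

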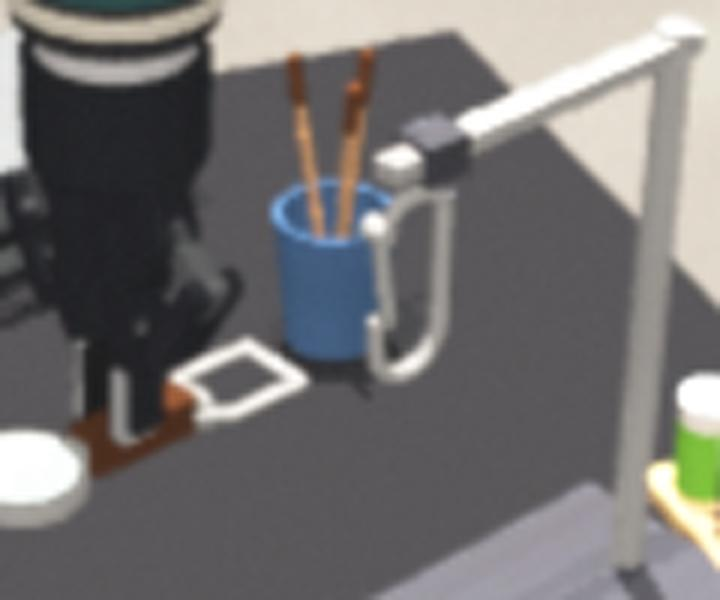

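View pics/wrist11.png

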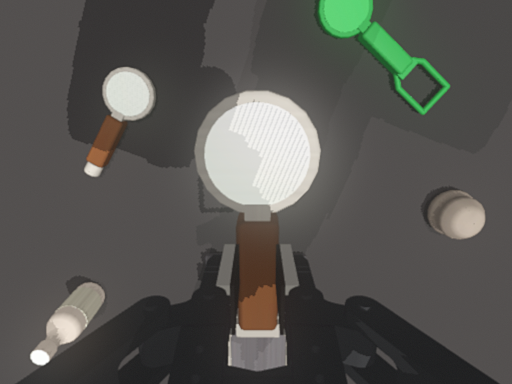

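```bash
python3 - <<'E'
from st import *
S=load("scene",11);D=load("side",11)
a=lambda x,y:(S,240+x/5,120+y/5);c=lambda x,y:(D,220+x/6,80+y/6)
for n,P,Q in [("bar",(324,218),(277,362)),("nose",(447,246),(375,322)),("ball",(459,157),(374,224)),("bowlb",(490,310),(393,374)),("armend",(490,108),(393,165)),("posttop",None,None)]:
    if P: 
        p_,e=tri(a(*P),c(*Q));print(n,p_,np.round(e,2),"s,v",u@p_[:2],v@p_[:2])
# assume hook plane v: per-camera intersections
for v0 in (-.064,-.067,-.070):
  for n,P,Q in [("bar",(324,218),(277,362)),("nose",(447,246),(375,322)),("ball",(459,157),(374,224)),("bowlcl",(490,308),(395,372)),("spine",(545,200),(442,280))]:
    r=[]
    for f,x,y in (a(*P),c(*Q)):
        o,d=ray(f,x,y); t=(v0-v@o[:2])/(v@d[:2]); q=o+t*d; r.append((u@q[:2],q[2]))
    print(v0,n,np.round(r,4).tolist())
E
```

```text
t10.25 tcp [0.4565 0.0982 0.2272] yaw 20.62 tz [-0.0282  0.0031 -0.9996] q [  2.   10.2  -6.2  75.1   0.2 -18.6] F [-0.8   0.19 -1.55]
bar [0.5431 0.1306 0.2421] s,v,z 0.5544 -0.0679 0.2421 F_s -0.68 open 0.0174
bar [0.54407057 0.13108476 0.24120332] [0.54 0.5 ] s,v 0.5555367836156108 -0.06774641521726506
nose [0.60029857 0.1533427  0.23591489] [0.43 0.38] s,v 0.6160002801868382 -0.06658845582584132
ball [0.59928759 0.15474169 0.28578738] [0.32 0.28] s,v 0.6155432226310322 -0.06492397285210878
bowlb [0.61885347 0.17394497 0.19202791] [0.73 0.65] s,v 0.6405955726976204 -0.05378823170671241
armend [0.60898327 0.15848795 0.31258575] [0.82 0.7 ] s,v 0.6259371082446197 -0.06481028330340642
-0.064 bar [[0.5553, 0.2402], [0.5594, 0.2363]]
-0.064 nose [[0.616, 0.2354], [0.6189, 0.2323]]
-0.064 ball [[0.6156, 0.2861], [0.6167, 0.2841]]
-0.064 bowlcl [[0.641, 0.203], [0.6326, 0.1994]]
-0.064 spine [[0.6576, 0.2698], [0.661, 0.2375]]
-0.067 bar [[0.5557, 0.2423], [0.5567, 0.2388]]
-0.067 nose [[0.6162, 0.2374], [0.616, 0.2349]]
-0.067 ball [[0.6158, 0.2879], [0.6138, 0.2865]]
-0.067 bowlcl [[0.641, 0.2052], [0.6297, 0.2022]]
-0.067 spine [[0.6576, 0.2717], [0.658, 0.2401]]
-0.07 bar [[0.5562, 0.2443], [0.554, 0.2414]]
-0.07 nose [[0.6164, 0.2395], [0.6131, 0.2375]]
-0.07 ball [[0.616, 0.2898], [0.6109, 0.289]]
-0.07 bowlcl [[0.6411, 0.2074], [0.6268, 0.2049]]
-0.07 spine [[0.6576, 0.2736], [0.6549, 0.2427]]
```

Call:
step_arm:
  plan:
    - [0.01, 0, 0, -0.008, 0]
    - [0.01, -0.015, 0, -0.001, 0]
    - [0.01, -0.015, 0, -0.001, 0]
    - [0.01, 0, 0, 0, 0]
    - [0.01, 0, 0, 0, 0]

```text
time: 10.67
position: [0.4858, 0.1047, 0.2376]
eef_rot: [[-0.938, -0.346, -0.03], [-0.346, 0.938, 0.003], [0.027, 0.013, -1.0]]
force: [0.3, -0.8, -2.3]
opening: 0.0168
```

```bash
python3 st.py
```

```text
t10.67 tcp [0.4858 0.1047 0.2376] yaw 20.26 tz [-0.0296  0.0026 -0.9996] q [  2.6  13.1  -0.8  77.8   0.2 -17.6] F [ 0.26 -0.78 -2.28]
bar [0.5726 0.1365 0.2525] s,v,z 0.5841 -0.0726 0.2525 F_s -0.03 open 0.0168
```

Call:
step_arm:
  plan:
    - [0.01, -0.006, 0.004, 0.002, 0]
    - [0.01, -0.006, 0.001, 0.001, 0]
    - [0.01, 0, 0, 0, 0]

```text
time: 10.92
position: [0.4954, 0.1128, 0.2345]
eef_rot: [[-0.939, -0.344, -0.03], [-0.344, 0.939, 0.003], [0.027, 0.013, -1.0]]
force: [-0.5, -0.2, -2.5]
opening: 0.0168
```

```bash
python3 st.py;  python3 - <<'E'
from h import *
S=snap("scene",12);D=snap("side",12)
crop("scene",12,260,120,380,220,6,"dscene");crop("side",12,220,80,340,180,6,"dside")
E
```

```text
t10.92 tcp [0.4954 0.1128 0.2345] yaw 20.11 tz [-0.0296  0.0026 -0.9996] q [  3.5  14.3   0.3  77.7   0.2 -16.6] F [-0.51 -0.15 -2.46]
bar [0.5823 0.1443 0.2493] s,v,z 0.5959 -0.0687 0.2493 F_s -0.53 open 0.0168
```

View pics/dscene.png

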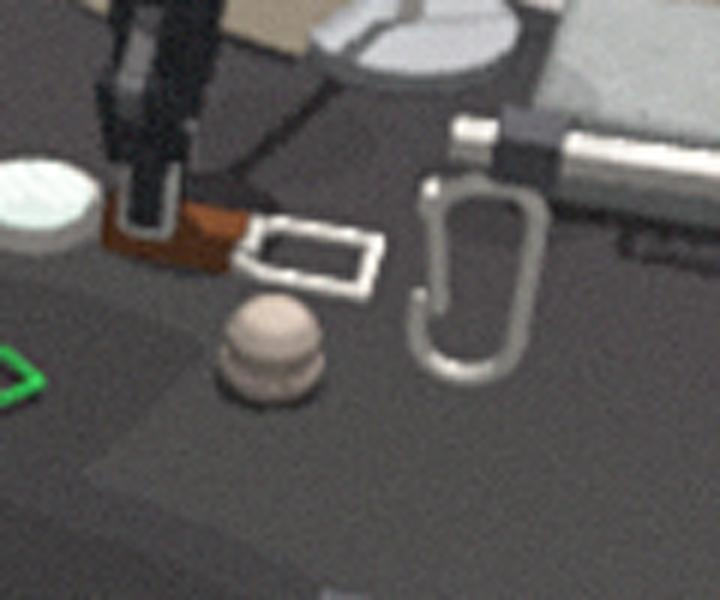

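View pics/dside.png

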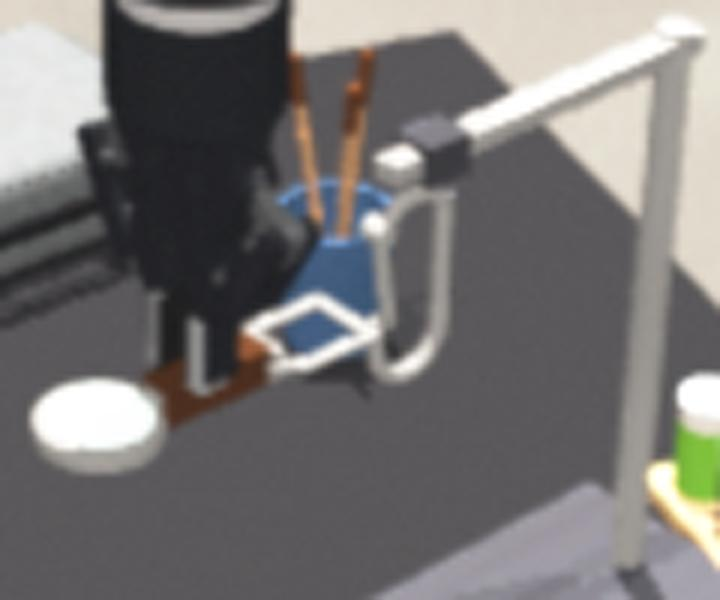

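```bash
python3 - <<'E'
from st import *
S=load("scene",12);D=load("side",12)
for Q in [((371,268),(347,314)),((422,290),(375,320)),((431,188),(374,224)),((483,137),(393,165))]:
    p_,e=tri((S,260+Q[0][0]/6,120+Q[0][1]/6),(D,220+Q[1][0]/6,80+Q[1][1]/6));print(p_,np.round(e,2),u@p_[:2],v@p_[:2])
E
```

```text
t11.02 tcp [0.4948 0.1126 0.2347] yaw 20.13 tz [-0.0298  0.0024 -0.9996] q [  3.5  14.2   0.2  77.7   0.2 -16.7] F [-0.61  0.27 -1.25]
bar [0.5817 0.1442 0.2495] s,v,z 0.5953 -0.0686 0.2495 F_s -0.48 open 0.0169
[0.58320443 0.14487237 0.24786412] [0.06 0.05] 0.5970218906361375 -0.06853623796747074
[0.60108704 0.15585342 0.23635023] [0.8  0.71] 0.6176180932454506 -0.06451278574823172
[0.59929636 0.15481593 0.28584041] [0.35 0.31] 0.615577438100329 -0.06485750630750374
[0.61239947 0.16596281 0.3074941 ] [0.59 0.51] 0.6317547625526819 -0.059004928459893156
```

Call:
step_arm:
  plan:
    - [0.01, -0.008, 0.002, -0.001, 0]
    - [0.01, -0.006, 0, 0, 0]
    - [0.01, -0.004, 0, 0, 0]
    - [0.01, 0, 0, 0, 0]

```text
time: 11.35
position: [0.5122, 0.1215, 0.2356]
eef_rot: [[-0.939, -0.344, -0.029], [-0.344, 0.939, 0.002], [0.027, 0.012, -1.0]]
force: [0.0, -1.4, -2.6]
opening: 0.0174
```

```bash
python3 st.py
```

```text
t11.35 tcp [0.5122 0.1215 0.2356] yaw 20.14 tz [-0.0294  0.0025 -0.9996] q [  4.3  16.1   3.   78.6   0.3 -15.8] F [ 0.01 -1.43 -2.57]
bar [0.5991 0.1531 0.2504] s,v,z 0.6148 -0.0664 0.2504 F_s -0.49 open 0.0174
```

Call:
step_arm:
  plan:
    - [0.01, -0.005, 0, 0, 0]
    - [0.01, -0.005, 0, 0, 0]
    - [0.01, 0, 0, 0, 0]

```text
time: 11.6
position: [0.5216, 0.1251, 0.235]
eef_rot: [[-0.938, -0.344, -0.032], [-0.344, 0.939, 0.002], [0.029, 0.013, -0.999]]
force: [-3.1, -1.9, -0.7]
opening: 0.017
```

```bash
python3 st.py;  python3 - <<'E'
from h import *
S=snap("scene",13);D=snap("side",13)
crop("scene",13,280,120,380,200,7,"dscene");crop("side",13,240,80,340,160,7,"dside")
E
```

```text
t11.60 tcp [0.5216 0.1251 0.235 ] yaw 20.15 tz [-0.0319  0.0017 -0.9995] q [  4.6  17.2   4.6  79.1   0.2 -15.5] F [-3.1  -1.93 -0.72]
bar [0.6085 0.1567 0.2496] s,v,z 0.6248 -0.0663 0.2496 F_s -3.58 open 0.017
```

View pics/dscene.png

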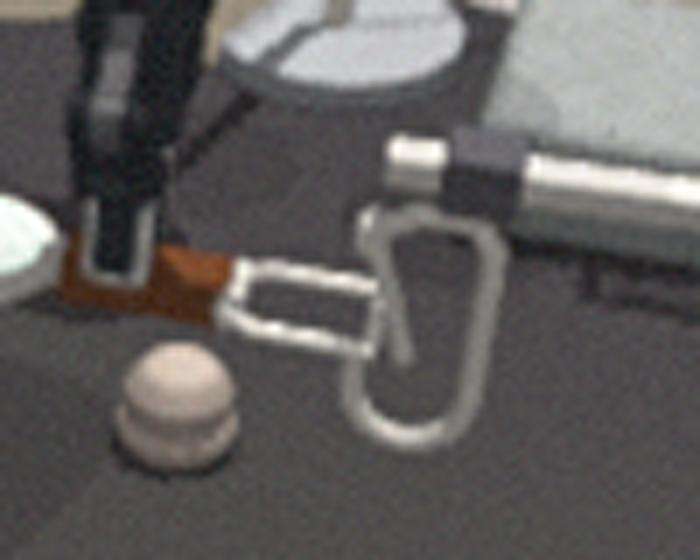

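View pics/dside.png

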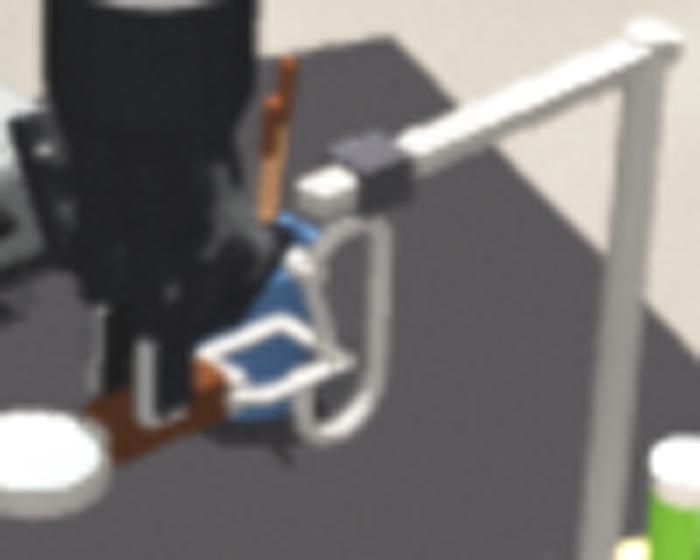

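Call:
step_arm:
  plan:
    - [0.01, -0.005, 0, -0.001, 0]
    - [0.01, -0.004, 0, 0, 0]
    - [0.01, 0, 0, 0, 0]

```text
time: 11.95
position: [0.5285, 0.1277, 0.2356]
eef_rot: [[-0.938, -0.344, -0.034], [-0.344, 0.939, 0.001], [0.032, 0.013, -0.999]]
force: [-3.5, -0.6, -2.6]
opening: 0.0175
```

```bash
python3 st.py;  python3 - <<'E'
from h import *
S=snap("scene",14);D=snap("side",14)
crop("scene",14,280,120,380,200,7,"dscene");crop("side",14,240,80,340,160,7,"dside")
E
```

```text
t11.95 tcp [0.5285 0.1277 0.2356] yaw 20.14 tz [-0.034   0.001  -0.9994] q [  4.9  18.1   5.9  79.8   0.2 -15.3] F [-3.49 -0.59 -2.61]
bar [0.6154 0.1594 0.25  ] s,v,z 0.6323 -0.0662 0.25 F_s -3.48 open 0.0175
```

View pics/dscene.png

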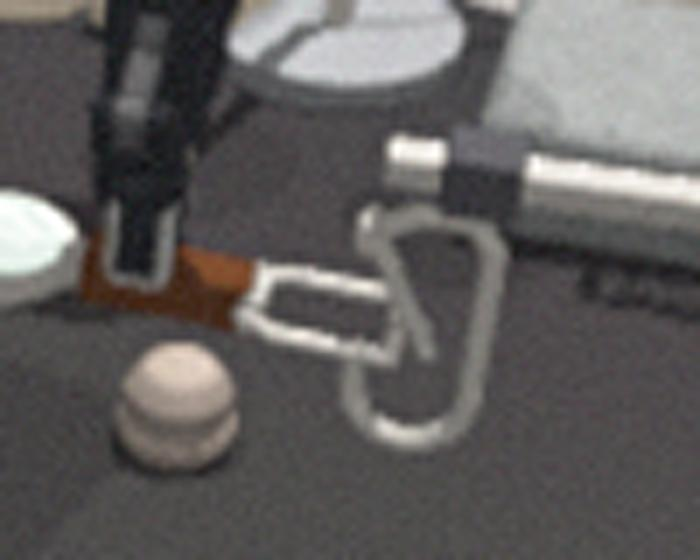

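View pics/dside.png

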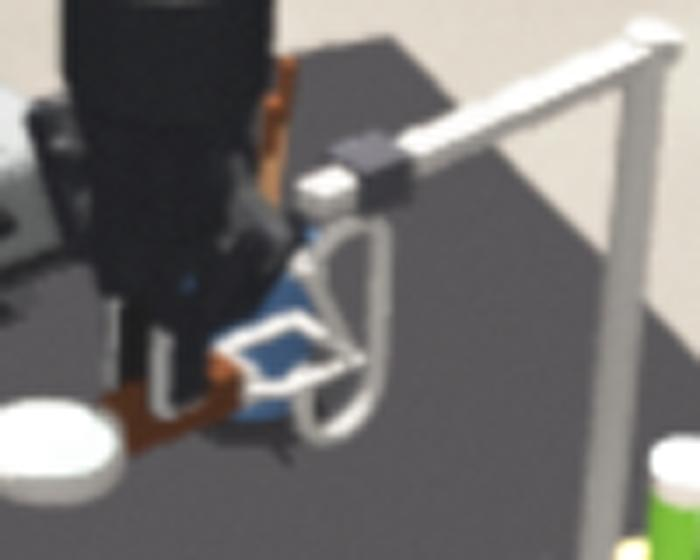

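Call:
step_arm:
  plan:
    - [0.01, -0.001, 0, 0.003, 0]
    - [0.01, 0, 0, 0.006, 0]
    - [0.01, 0, 0, 0, 0]

```text
time: 12.3
position: [0.5286, 0.1279, 0.2259]
eef_rot: [[-0.938, -0.344, -0.034], [-0.344, 0.939, 0.001], [0.031, 0.012, -0.999]]
force: [-3.2, -1.4, -2.8]
opening: 0.017
```

```bash
python3 st.py
```

```text
t12.30 tcp [0.5286 0.1279 0.2259] yaw 20.13 tz [-0.0335  0.001  -0.9994] q [  4.9  18.2   4.5  78.3   0.2 -15.2] F [-3.15 -1.39 -2.77]
bar [0.6155 0.1595 0.2403] s,v,z 0.6324 -0.0662 0.2403 F_s -3.44 open 0.017
```

Call:
step_arm:
  plan:
    - [0.01, -0.001, 0, 0.006, 0]
    - [0.01, 0, 0, 0.006, 0]
    - [0.01, 0, 0, 0, 0]

```text
time: 12.55
position: [0.5299, 0.1285, 0.2126]
eef_rot: [[-0.939, -0.344, -0.032], [-0.344, 0.939, 0.002], [0.029, 0.013, -0.999]]
force: [0.4, -0.9, -1.9]
opening: 0.017
```

```bash
python3 st.py;  python3 - <<'E'
from h import *
S=snap("scene",15);D=snap("side",15)
crop("scene",15,280,120,380,200,7,"dscene");crop("side",15,240,80,340,160,7,"dside")
E
```

```text
t12.55 tcp [0.5299 0.1285 0.2126] yaw 20.13 tz [-0.0318  0.0017 -0.9995] q [  4.9  18.4   2.8  76.2   0.3 -15.2] F [ 0.37 -0.9  -1.88]
bar [0.6168 0.1601 0.2272] s,v,z 0.6338 -0.066 0.2272 F_s 0.03 open 0.017
```

View pics/dscene.png

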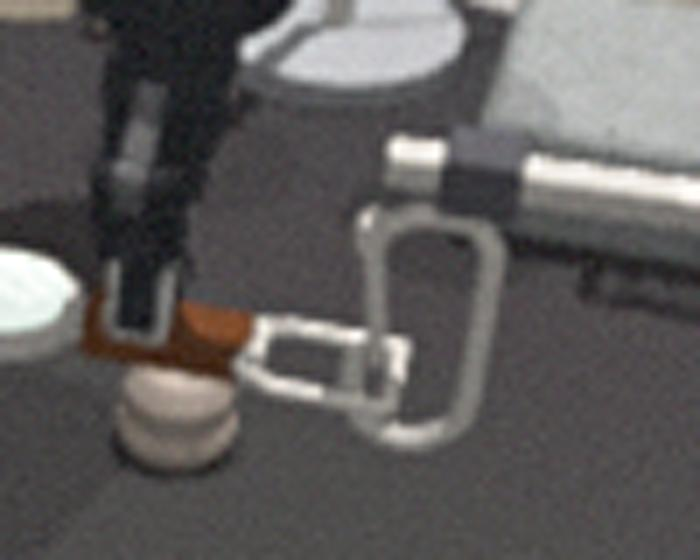

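View pics/dside.png

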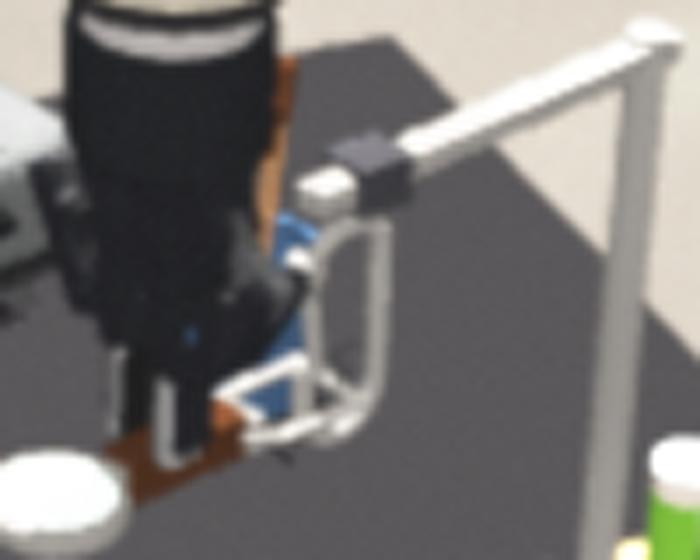

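Call:
step_arm:
  plan:
    - [0.01, 0, 0, 0.003, 0]
    - [0.01, 0.004, 0, 0, 0]
    - [0.01, 0.004, 0, 0, 0]
    - [0.01, 0, 0, 0, 0]

```text
time: 12.98
position: [0.5227, 0.1257, 0.211]
eef_rot: [[-0.939, -0.344, -0.029], [-0.344, 0.939, 0.002], [0.027, 0.012, -1.0]]
force: [0.5, -0.3, -1.8]
opening: 0.017
```

```bash
python3 st.py
```

```text
t12.98 tcp [0.5227 0.1257 0.211 ] yaw 20.14 tz [-0.0291  0.0021 -0.9996] q [  4.7  17.5   1.3  75.4   0.3 -15.4] F [ 0.49 -0.27 -1.84]
bar [0.6095 0.1573 0.2259] s,v,z 0.626 -0.0661 0.2259 F_s 0.36 open 0.017
```

Call:
step_arm:
  plan:
    - [0.01, 0.003, 0, 0.002, 0]
    - [0.01, 0.002, 0, 0.001, 0]
    - [0.01, 0, 0, 0, 0]

```text
time: 13.23
position: [0.5178, 0.1239, 0.2086]
eef_rot: [[-0.939, -0.344, -0.027], [-0.344, 0.939, 0.003], [0.025, 0.012, -1.0]]
force: [1.3, 0.5, -1.3]
opening: 0.017
```

```bash
python3 st.py
```

```text
t13.23 tcp [0.5178 0.1239 0.2086] yaw 20.14 tz [-0.0271  0.0026 -0.9996] q [  4.5  16.9   0.1  74.7   0.3 -15.6] F [ 1.32  0.49 -1.26]
bar [0.6046 0.1555 0.2237] s,v,z 0.6208 -0.0661 0.2237 F_s 1.40 open 0.017
```

Contact is starting (1.4 N, hook sliding). Small pulls on.

Call:
step_arm:
  plan:
    - [0.01, 0.002, 0, 0, 0]
    - [0.01, 0.002, 0, 0, 0]
    - [0.01, 0, 0, 0, 0]

```text
time: 13.48
position: [0.5138, 0.1224, 0.2089]
eef_rot: [[-0.939, -0.344, -0.027], [-0.344, 0.939, 0.003], [0.024, 0.012, -1.0]]
force: [0.8, 0.3, -1.3]
opening: 0.017
```

```bash
python3 st.py
```

```text
t13.48 tcp [0.5138 0.1224 0.2089] yaw 20.13 tz [-0.0265  0.0027 -0.9996] q [  4.4  16.5  -0.5  74.5   0.3 -15.7] F [ 0.8   0.3  -1.26]
bar [0.6006 0.154  0.224 ] s,v,z 0.6165 -0.0661 0.224 F_s 0.85 open 0.017
```

Call:
step_arm:
  plan:
    - [0.01, 0.002, 0, 0, 0]
    - [0.01, 0.002, 0, 0, 0]
    - [0.01, 0, 0, 0, 0]

```text
time: 13.73
position: [0.5097, 0.1209, 0.209]
eef_rot: [[-0.939, -0.344, -0.026], [-0.344, 0.939, 0.003], [0.024, 0.012, -1.0]]
force: [0.8, -0.8, -0.4]
opening: 0.0171
```

```bash
python3 st.py
```

```text
t13.73 tcp [0.5097 0.1209 0.209 ] yaw 20.14 tz [-0.0265  0.0027 -0.9996] q [  4.3  16.1  -1.1  74.3   0.3 -15.9] F [ 0.83 -0.78 -0.4 ]
bar [0.5966 0.1525 0.2241] s,v,z 0.6122 -0.0661 0.2241 F_s 0.51 open 0.0171
```

Call:
step_arm:
  plan:
    - [0.01, 0.002, 0, 0, 0]
    - [0.01, 0.001, 0, 0, 0]
    - [0.01, 0, 0, 0, 0]

```text
time: 13.98
position: [0.5066, 0.1197, 0.2091]
eef_rot: [[-0.939, -0.344, -0.026], [-0.344, 0.939, 0.003], [0.024, 0.012, -1.0]]
force: [1.1, 0.6, -2.0]
opening: 0.0173
```

```bash
python3 st.py;  python3 - <<'E'
from h import *
S=snap("scene",16);D=snap("side",16)
crop("scene",16,280,120,380,200,7,"dscene");crop("side",16,240,80,340,160,7,"dside")
E
```

```text
t13.98 tcp [0.5066 0.1197 0.2091] yaw 20.13 tz [-0.0265  0.0027 -0.9996] q [  4.2  15.7  -1.6  74.2   0.3 -16. ] F [ 1.12  0.57 -2.03]
bar [0.5934 0.1513 0.2242] s,v,z 0.6088 -0.0661 0.2242 F_s 1.25 open 0.0173
```

View pics/dscene.png

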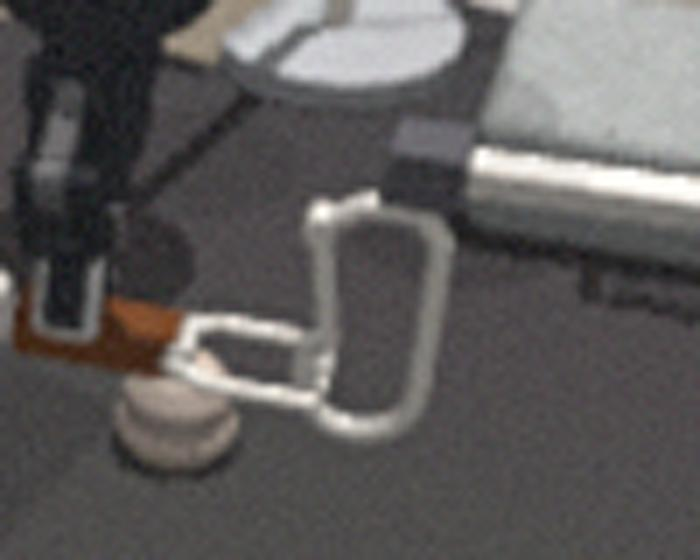

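View pics/dside.png

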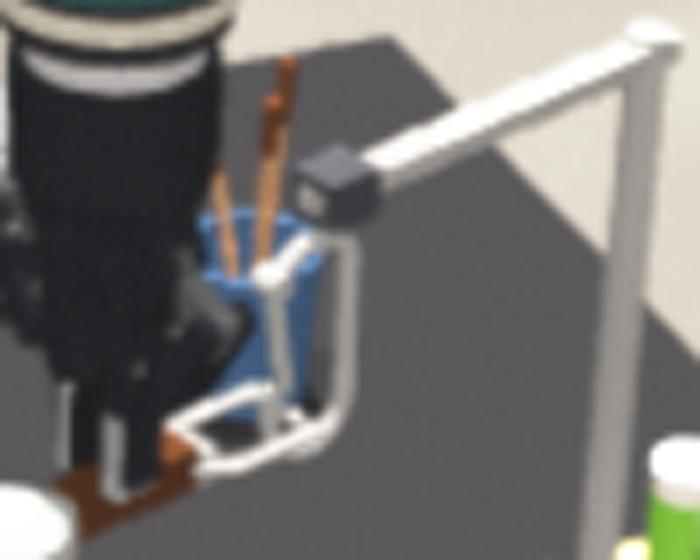

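Call:
step_arm:
  plan:
    - [0.01, 0.002, 0, 0, 0]
    - [0.01, 0.001, 0, 0, 0]

```text
time: 14.25
position: [0.5056, 0.1192, 0.2094]
eef_rot: [[-0.939, -0.344, -0.023], [-0.344, 0.939, 0.004], [0.02, 0.012, -1.0]]
force: [9.0, 4.3, -3.3]
opening: 0.017
```

```bash
python3 st.py
```

```text
t14.25 tcp [0.5056 0.1192 0.2094] yaw 20.15 tz [-0.0232  0.004  -0.9997] q [  4.1  15.5  -1.9  73.9   0.3 -16.1] F [ 9.02  4.32 -3.28]
bar [0.5924 0.1508 0.2248] s,v,z 0.6077 -0.0662 0.2248 F_s 9.96 open 0.017
```

Call:
step_arm:
  plan:
    - [0.01, 0.001, 0, 0, 0]
    - [0.01, 0.001, 0, 0, 0]

```text
time: 14.42
position: [0.5059, 0.1191, 0.2099]
eef_rot: [[-0.939, -0.344, -0.019], [-0.345, 0.939, 0.006], [0.016, 0.012, -1.0]]
force: [6.9, 3.4, -3.5]
opening: 0.0169
```

```bash
python3 st.py
```

```text
t14.42 tcp [0.5059 0.1191 0.2099] yaw 20.16 tz [-0.0187  0.0057 -0.9998] q [  4.   15.3  -2.1  73.7   0.4 -16.1] F [ 6.89  3.36 -3.53]
bar [0.5926 0.1508 0.2258] s,v,z 0.6078 -0.0663 0.2258 F_s 7.63 open 0.0169
```

Call:
step_arm:
  plan:
    - [0.01, 0.0013, 0, 0.0008, 0]
    - [0.01, 0.0013, 0, 0.0005, 0]
    - [0.01, 0.0013, 0, 0.0005, 0]

```text
time: 14.67
position: [0.506, 0.119, 0.209]
eef_rot: [[-0.938, -0.345, -0.011], [-0.345, 0.938, 0.009], [0.007, 0.012, -1.0]]
force: [9.2, 4.2, -3.8]
opening: 0.0172
```

```bash
python3 st.py
```

```text
t14.67 tcp [0.506 0.119 0.209] yaw 20.20 tz [-0.0109  0.0089 -0.9999] q [  3.9  14.9  -2.7  72.9   0.5 -16.3] F [ 9.16  4.22 -3.76]
bar [0.5925 0.1506 0.2257] s,v,z 0.6077 -0.0664 0.2257 F_s 10.05 open 0.0172
```

Call:
step_arm:
  plan:
    - [0.01, 0.0013, 0, 0.0005, 0]
    - [0.01, 0.0013, 0, 0.0005, 0]
    - [0.01, 0.0013, 0, 0.0005, 0]

```text
time: 14.92
position: [0.5061, 0.119, 0.2084]
eef_rot: [[-0.938, -0.346, -0.003], [-0.346, 0.938, 0.012], [-0.001, 0.013, -1.0]]
force: [9.6, 3.9, -2.5]
opening: 0.0167
```

```bash
python3 st.py;  python3 - <<'E'
from h import *
S=snap("scene",17);D=snap("side",17)
crop("scene",17,280,120,380,200,7,"dscene");crop("side",17,240,80,340,160,7,"dside")
E
```

```text
t14.92 tcp [0.5061 0.119  0.2084] yaw 20.24 tz [-0.0029  0.0123 -0.9999] q [  3.8  14.6  -3.3  72.2   0.7 -16.4] F [ 9.58  3.93 -2.52]
bar [0.5925 0.1506 0.2259] s,v,z 0.6078 -0.0664 0.2259 F_s 10.35 open 0.0167
```

View pics/dscene.png

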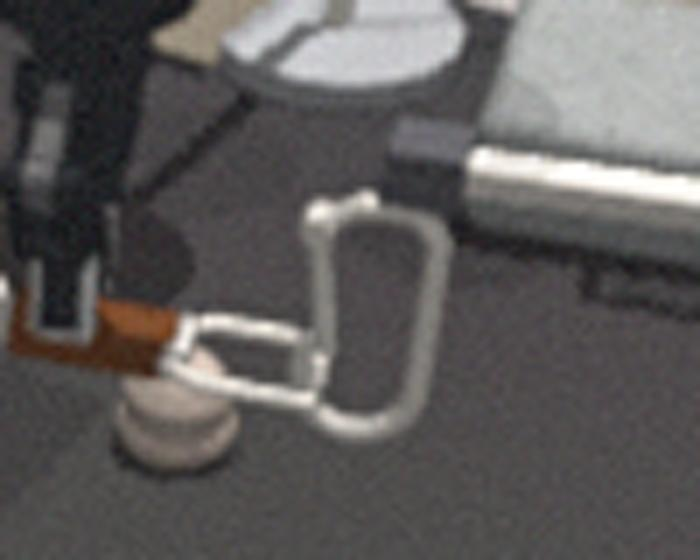

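View pics/dside.png

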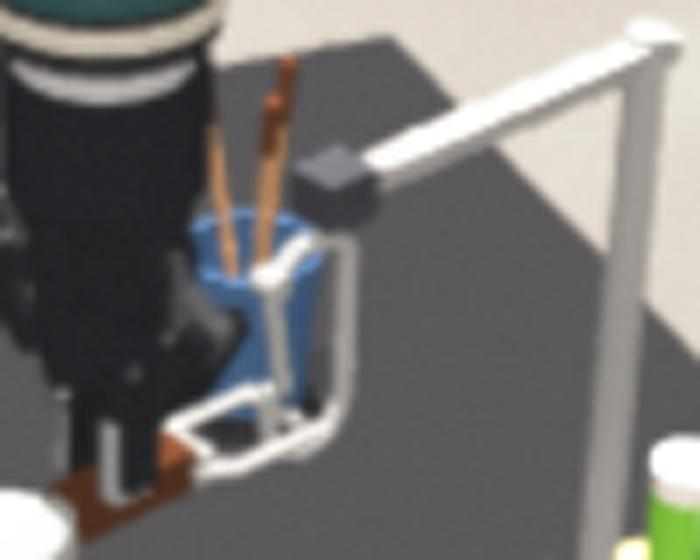

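Call:
step_arm:
  plan:
    - [0.01, 0.0012, 0, 0.0008, 0]
    - [0.01, 0.0012, 0, 0.0008, 0]
    - [0.01, 0.0012, 0, 0.0008, 0]
    - [0.01, 0.0012, 0, 0.0008, 0]

```text
time: 15.35
position: [0.5063, 0.1189, 0.2064]
eef_rot: [[-0.938, -0.347, 0.007], [-0.347, 0.938, 0.016], [-0.012, 0.013, -1.0]]
force: [6.5, 2.6, -2.0]
opening: 0.017
```

```bash
python3 st.py
```

```text
t15.35 tcp [0.5063 0.1189 0.2064] yaw 20.30 tz [ 0.0066  0.0163 -0.9998] q [  3.7  14.2  -4.2  71.2   0.9 -16.6] F [ 6.54  2.59 -2.01]
bar [0.5924 0.1506 0.2248] s,v,z 0.6077 -0.0664 0.2248 F_s 7.03 open 0.017
```

Call:
step_arm:
  plan:
    - [0.01, -0.003, 0, 0.002, 0]
    - [0.01, -0.004, 0, 0.003, 0]
    - [0.01, -0.004, 0, 0.003, 0]
    - [0.01, 0, 0, 0, 0]

```text
time: 15.68
position: [0.517, 0.123, 0.1977]
eef_rot: [[-0.938, -0.347, 0.006], [-0.347, 0.938, 0.016], [-0.011, 0.013, -1.0]]
force: [0.6, 0.7, -1.7]
opening: 0.0168
```

```bash
python3 st.py;  python3 - <<'E'
from h import *
S=snap("scene",18);D=snap("side",18)
crop("scene",18,280,120,380,200,7,"dscene");crop("side",18,240,80,340,160,7,"dside")
E
```

```text
t15.68 tcp [0.517  0.123  0.1977] yaw 20.29 tz [ 0.0058  0.0158 -0.9999] q [  4.1  15.5  -3.7  70.4   0.9 -16.2] F [ 0.55  0.69 -1.69]
bar [0.6032 0.1546 0.216 ] s,v,z 0.6192 -0.0664 0.216 F_s 0.76 open 0.0168
```

View pics/dscene.png

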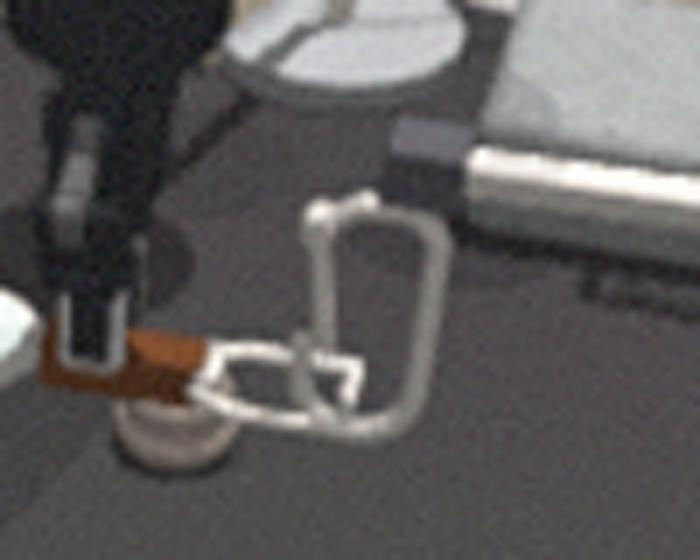

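View pics/dside.png

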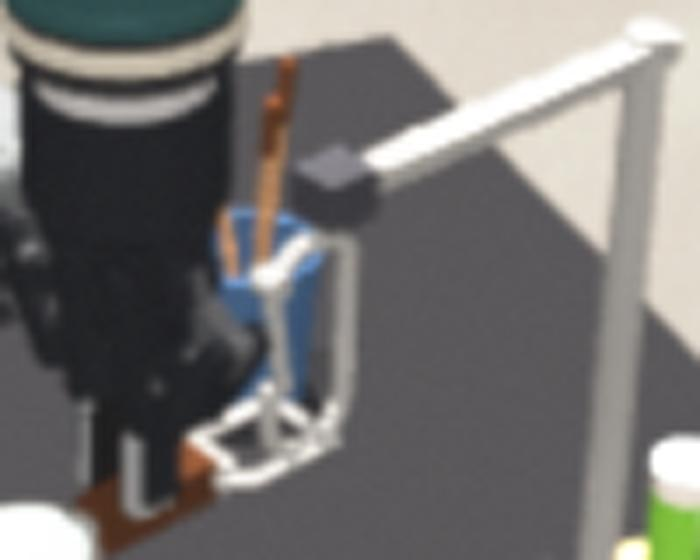

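Call:
step_arm:
  plan:
    - [0.01, -0.0015, 0, 0.003, 0]
    - [0.01, 0, 0, 0.002, 0]
    - [0.01, 0, 0, 0.002, 0]
    - [0.01, 0, 0, 0, 0]
  force: 20

```text
time: 16.12
position: [0.5179, 0.1235, 0.1904]
eef_rot: [[-0.938, -0.347, 0.005], [-0.347, 0.938, 0.016], [-0.011, 0.013, -1.0]]
force: [0.2, -0.4, -1.8]
opening: 0.0172
```

```bash
python3 st.py
```

```text
t16.12 tcp [0.5179 0.1235 0.1904] yaw 20.29 tz [ 0.0055  0.0156 -0.9999] q [  4.1  15.8  -4.5  69.4   0.9 -16.2] F [ 0.23 -0.36 -1.8 ]
bar [0.6041 0.1552 0.2087] s,v,z 0.6202 -0.0662 0.2087 F_s 0.09 open 0.0172
```

Call:
step_arm:
  plan:
    - [0.01, 0, 0, 0.003, 0]
    - [0.01, 0, 0, 0.003, 0]
    - [0.01, 0, 0, 0, 0]

```text
time: 16.37
position: [0.5182, 0.1236, 0.1844]
eef_rot: [[-0.938, -0.347, 0.007], [-0.347, 0.938, 0.016], [-0.012, 0.012, -1.0]]
force: [0.1, -0.0, 2.0]
opening: 0.0172
```

```bash
python3 st.py
```

```text
t16.37 tcp [0.5182 0.1236 0.1844] yaw 20.29 tz [ 0.0067  0.0158 -0.9999] q [  4.1  15.9  -5.3  68.4   0.9 -16.2] F [ 0.13 -0.03  2.04]
bar [0.6043 0.1552 0.2027] s,v,z 0.6204 -0.0662 0.2027 F_s 0.11 open 0.0172
```

Call:
step_arm:
  plan:
    - [0.01, 0, 0, 0.003, 0]
    - [0.01, 0, 0, 0.003, 0]
    - [0.01, 0, 0, 0, 0]

```text
time: 16.62
position: [0.5189, 0.1238, 0.1785]
eef_rot: [[-0.938, -0.347, 0.009], [-0.347, 0.938, 0.016], [-0.014, 0.012, -1.0]]
force: [0.5, -0.8, 1.1]
opening: 0.0172
```

```bash
python3 st.py;  python3 - <<'E'
from h import *
S=snap("scene",19);D=snap("side",19)
crop("scene",19,270,120,370,200,7,"dscene");crop("side",19,220,80,320,160,7,"dside")
E
```

```text
t16.62 tcp [0.5189 0.1238 0.1785] yaw 20.29 tz [ 0.0088  0.0161 -0.9998] q [  4.1  16.   -6.   67.4   0.9 -16.1] F [ 0.53 -0.77  1.1 ]
bar [0.605  0.1554 0.1971] s,v,z 0.6211 -0.0663 0.1971 F_s 0.22 open 0.0172
```

View pics/dscene.png

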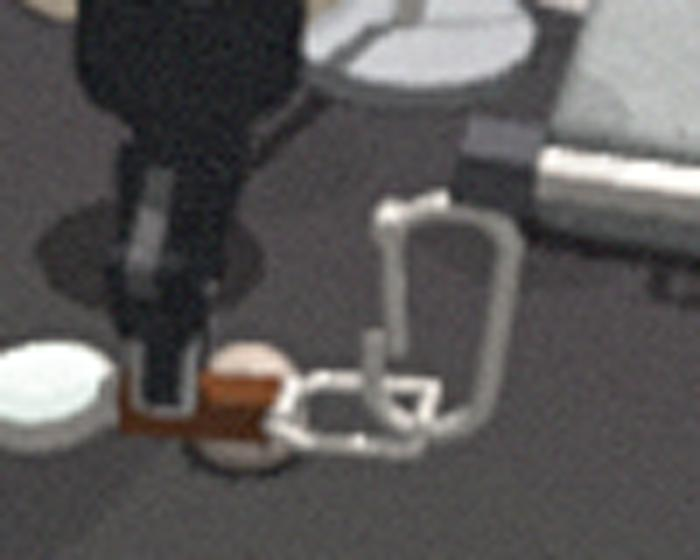

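View pics/dside.png

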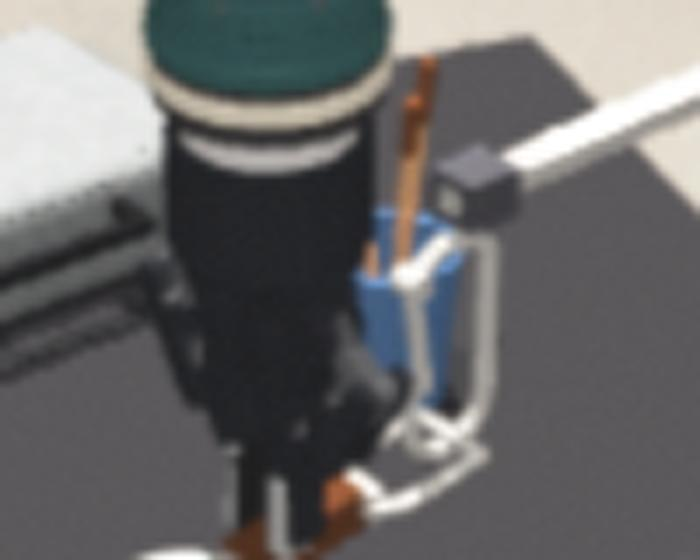

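Call:
step_arm:
  plan:
    - [0.01, -0.0005, 0, 0.004, 0]
    - [0.01, -0.0007, 0, 0.004, 0]
    - [0.01, -0.001, 0, 0.004, 0]
    - [0.01, 0, 0, 0, 0]

```text
time: 17.05
position: [0.5214, 0.1247, 0.1659]
eef_rot: [[-0.938, -0.347, 0.009], [-0.347, 0.938, 0.016], [-0.014, 0.012, -1.0]]
force: [0.7, -0.2, 1.9]
opening: 0.0172
```

```bash
python3 st.py
```

```text
t17.05 tcp [0.5214 0.1247 0.1659] yaw 20.28 tz [ 0.0095  0.0159 -0.9998] q [  4.2  16.6  -7.2  65.6   0.9 -16. ] F [ 0.71 -0.24  1.93]
bar [0.6076 0.1563 0.1845] s,v,z 0.6238 -0.0663 0.1845 F_s 0.58 open 0.0172
```

Call:
step_arm:
  plan:
    - [0.01, -0.001, 0, 0.004, 0]
    - [0.01, -0.0015, 0, 0.004, 0]
    - [0.01, -0.0015, 0, 0.004, 0]
    - [0.01, 0, 0, 0, 0]

```text
time: 17.38
position: [0.5254, 0.1266, 0.1521]
eef_rot: [[-0.938, -0.347, 0.008], [-0.347, 0.938, 0.016], [-0.013, 0.012, -1.0]]
force: [0.5, 0.6, 1.6]
opening: 0.0171
```

```bash
python3 st.py;  python3 - <<'E'
from h import *
S=snap("scene",20);D=snap("side",20)
crop("scene",20,270,120,370,200,7,"dscene");crop("side",20,220,80,320,160,7,"dside")
E
```

```text
t17.38 tcp [0.5254 0.1266 0.1521] yaw 20.29 tz [ 0.0084  0.0159 -0.9998] q [  4.4  17.4  -8.2  63.9   0.9 -15.9] F [0.46 0.64 1.63]
bar [0.6115 0.1582 0.1707] s,v,z 0.6282 -0.066 0.1707 F_s 0.65 open 0.0171
```

View pics/dscene.png

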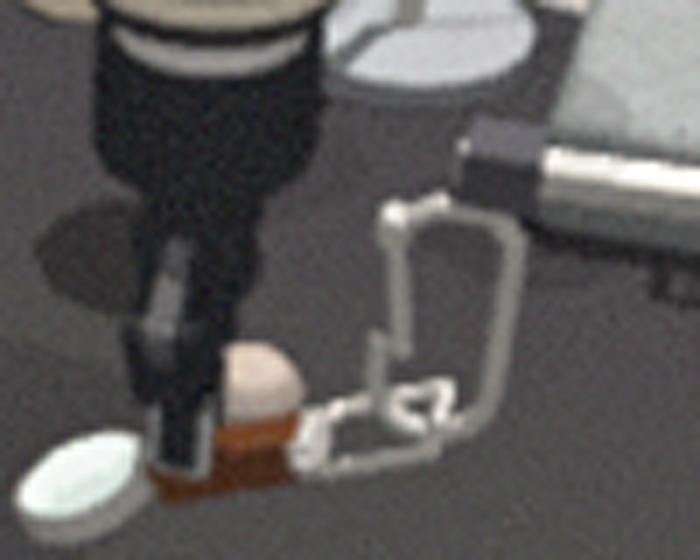

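View pics/dside.png

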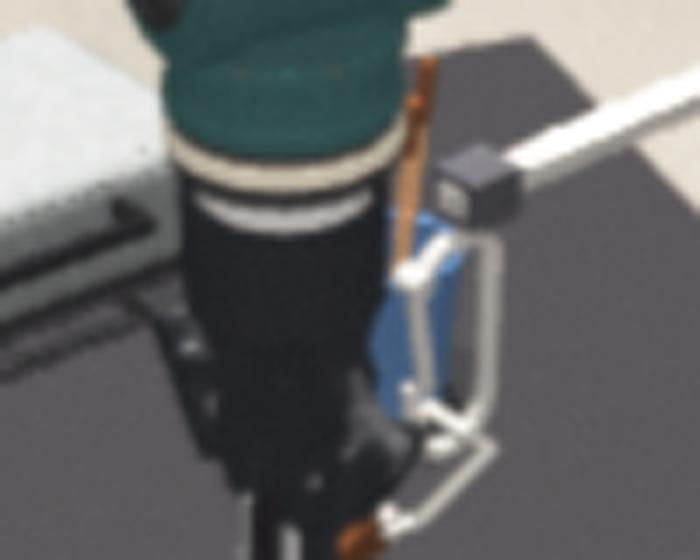

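Call:
step_arm:
  plan:
    - [0.01, -0.0015, 0, 0.004, 0]
    - [0.01, -0.0018, 0, 0.004, 0]
    - [0.01, 0, 0, 0, 0]

```text
time: 17.73
position: [0.5285, 0.1278, 0.1443]
eef_rot: [[-0.938, -0.347, 0.009], [-0.347, 0.938, 0.016], [-0.014, 0.012, -1.0]]
force: [-0.8, 0.5, 0.4]
opening: 0.0172
```

```bash
python3 st.py
```

```text
t17.73 tcp [0.5285 0.1278 0.1443] yaw 20.29 tz [ 0.0086  0.0158 -0.9998] q [  4.5  17.9  -8.6  62.9   0.9 -15.8] F [-0.76  0.52  0.42]
bar [0.6147 0.1594 0.1629] s,v,z 0.6316 -0.0659 0.1629 F_s -0.53 open 0.0172
```

Call:
step_arm:
  plan:
    - [0.085, 0, 0, 0, 0]
    - [0.085, 0, 0, 0, 0]
    - [0.085, 0.008, 0, -0.012, 0]
    - [0.085, 0.015, 0, -0.025, 0]
    - [0.085, 0.025, 0, -0.03, 0]

```text
time: 18.15
position: [0.4809, 0.1098, 0.2081]
eef_rot: [[-0.938, -0.347, -0.001], [-0.347, 0.938, 0.015], [-0.005, 0.014, -1.0]]
force: [0.5, 0.2, -0.4]
opening: 0.0766
```

Call:
step_arm:
  plan:
    - [0.085, 0.03, 0, -0.02, 0]
    - [0.085, 0.035, 0, 0, 0]
    - [0.085, 0.035, 0, 0, 0]
    - [0.085, 0.03, 0, 0, 0]
    - [0.085, 0, 0, 0, 0]

```text
time: 18.57
position: [0.3504, 0.062, 0.2368]
eef_rot: [[-0.937, -0.348, 0.009], [-0.348, 0.937, 0.014], [-0.013, 0.01, -1.0]]
force: [1.2, 0.3, 1.2]
opening: 0.0849
```

```bash
python3 st.py;  python3 - <<'E'
from h import *
S=snap("scene",21);D=snap("side",21)
crop("scene",21,270,120,390,220,6,"dscene");crop("side",21,220,80,340,180,6,"dside")
E
```

```text
t18.57 tcp [0.3504 0.062  0.2368] yaw 20.37 tz [ 0.0092  0.0136 -0.9999] q [ -3.9  -2.7 -19.   73.2   0.8 -24.3] F [1.23 0.29 1.17]
bar [0.4365 0.0938 0.2553] s,v,z 0.4417 -0.065 0.2553 F_s 1.26 open 0.0849
```

View pics/dscene.png

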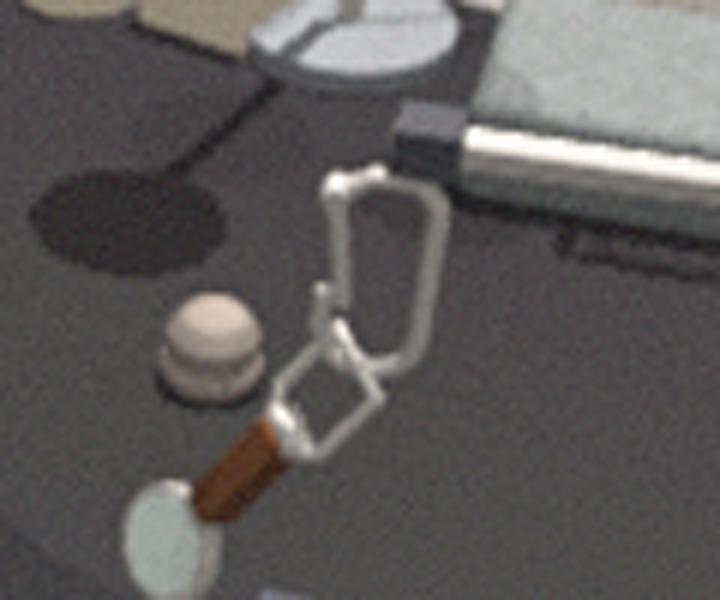

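View pics/dside.png

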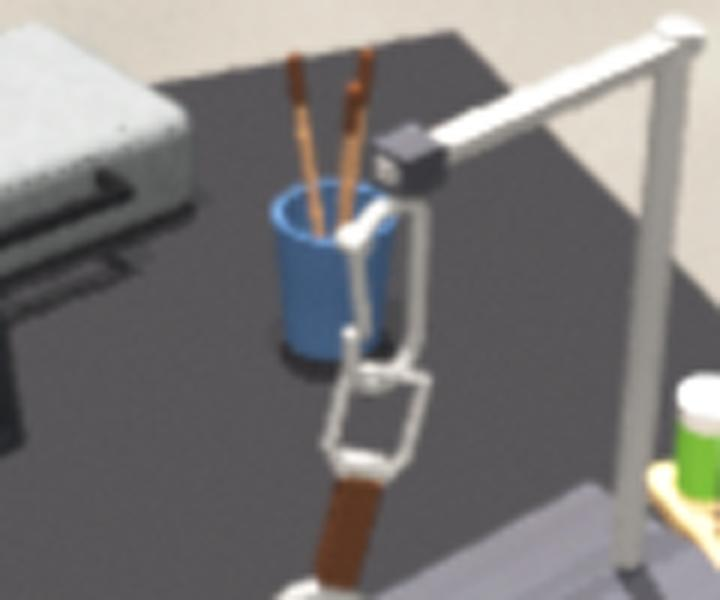

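The loupe hangs from the hook, gate shut, still swinging. I'll wait with idle rows.

Call:
step_arm:
  plan:
    - [0.085, 0.02, 0, 0, 0]
    - [0.085, 0, 0, 0, 0]
    - [0.085, 0, 0, 0, 0]
    - [0.085, 0, 0, 0, 0]
    - [0.085, 0, 0, 0, 0]

```text
time: 19.08
position: [0.3381, 0.0558, 0.2381]
eef_rot: [[-0.937, -0.348, 0.014], [-0.348, 0.937, 0.014], [-0.018, 0.008, -1.0]]
force: [0.7, 0.9, 0.5]
opening: 0.085
```

```bash
python3 - <<'E'
from rig import grab_frame
import numpy as np, cv2
from h import *
from rig import sense
prev=None
for i in range(110):
    f=grab_frame("scene")
    if i in(50,108,109): np.savez(f"pics/scene3{i}.npz",**f);cv2.imwrite(f"pics/scene3{i}.png",f["image"][:,:,::-1])
    im=f["image"][160:260,270:400]; hsv=cv2.cvtColor(im,cv2.COLOR_RGB2HSV)
    m=(hsv[...,0]<15)&(hsv[...,1]>110)&(hsv[...,2]>40); ys,xs=np.nonzero(m)
    if i%4==0 or i>100: print(round(sense()["time"],2),len(xs),(xs.mean()+270).round(1),(ys.mean()+160).round(1))
crop("scene",3109,270,120,390,220,6,"dscene")
E
```

```text
19.13 130 316.1 201.8
19.33 134 313.6 201.4
19.53 94 340.4 203.9
19.73 92 332.3 204.2
19.93 146 313.8 202.2
20.13 100 326.7 204.4
20.33 78 336.3 203.7
20.53 121 321.4 204.0
20.73 124 321.2 204.5
20.93 81 331.5 202.8
21.13 101 324.9 204.0
21.33 134 319.6 204.8
21.53 100 328.9 203.9
21.73 93 328.4 203.4
21.93 132 320.1 204.5
22.13 114 325.5 205.1
22.33 92 329.7 202.7
22.53 119 322.2 204.0
22.73 131 322.7 205.6
22.93 88 329.3 203.5
23.13 96 325.0 203.0
23.33 128 321.5 205.3
23.53 99 327.2 204.2
23.73 94 327.2 202.5
23.93 125 322.1 204.7
24.13 117 325.0 205.5
24.18 106 326.5 204.7
24.23 95 327.2 204.0
24.28 89 327.9 203.9
24.33 87 327.9 202.8
24.38 90 327.1 202.6
24.43 92 326.2 203.0
24.48 100 324.9 203.2
24.53 108 323.7 203.6
24.58 111 323.0 204.1
```

View pics/dscene.png

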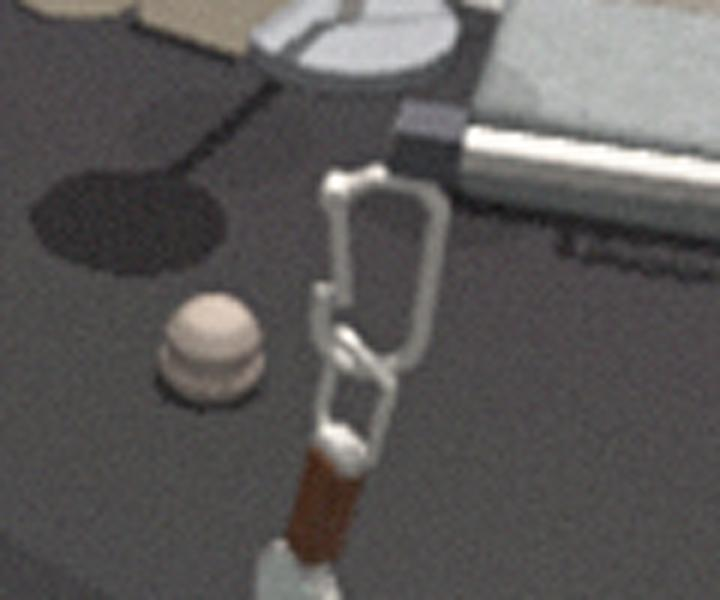

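```bash
python3 - <<'E'
from st import *
S=snap("scene",40);D=snap("side",40)
crop("scene",40,300,140,360,200,10,"dscene");crop("side",40,250,100,310,160,10,"dside")
for n,x,y in [("nose",320,290),("spine",432,270),("bar",366,355),("bowlbottom",385,366)]:
    o,d=ray(S,270+x/6,120+y/6);t=(-.067-v@o[:2])/(v@d[:2]);q=o+t*d;print(n,u@q[:2],q[2])
E
```

```text
t24.58 tcp [0.3374 0.0556 0.238 ] yaw 20.36 tz [ 0.0136  0.0139 -0.9998] q [ -5.2  -4.3 -20.3  73.3   0.9 -25.5] F [ 1.22 -0.04 -0.61]
bar [0.4234 0.0874 0.2569] s,v,z 0.4272 -0.0664 0.2569 F_s 1.13 open 0.0846
nose 0.6015962436179608 0.23713792434993408
spine 0.6438113058016975 0.25500419956844006
bar 0.6234941706401397 0.20894951298691378
bowlbottom 0.6317189835324687 0.20504079678853804
```

View pics/dscene.png

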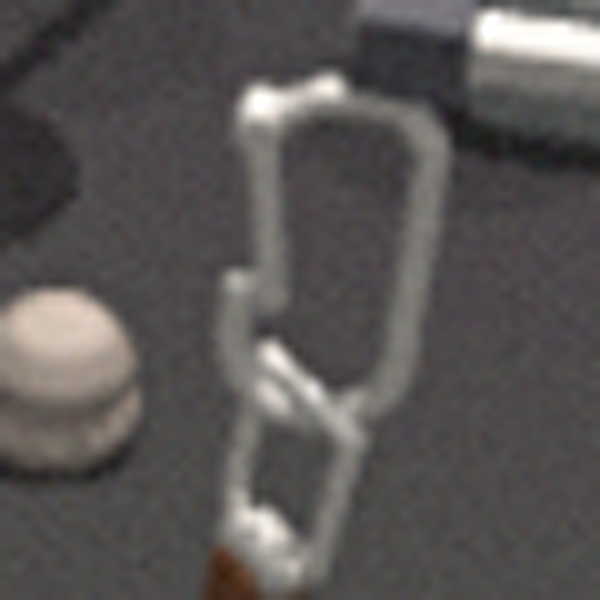

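View pics/dside.png

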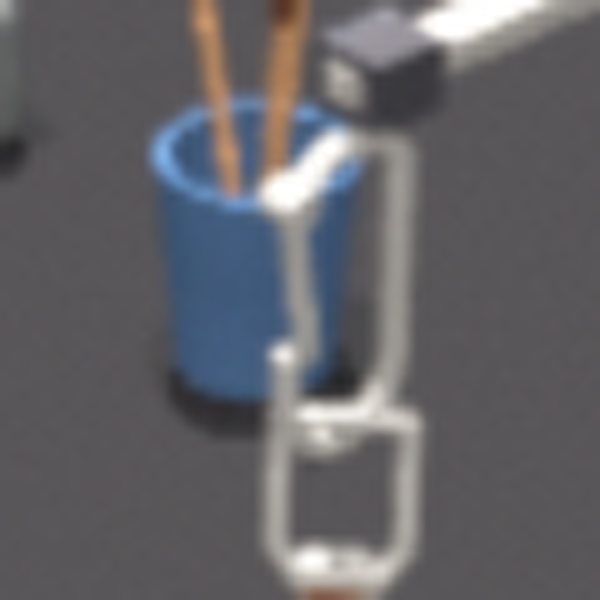

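View pics/scene40.png

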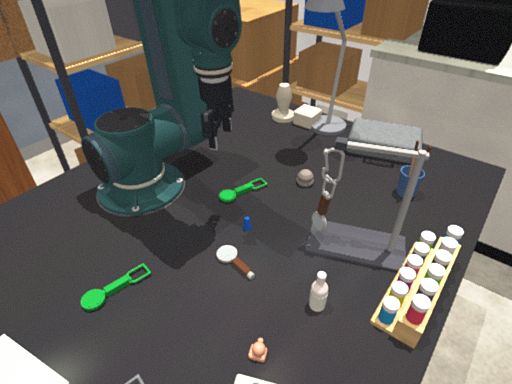

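```bash
python3 -c "
from rig import *
job_done(); print(sense()['time'])"
```

```text
the job is handed in; nothing more can be done
the job is handed in; nothing more can be done
```

The loupe is on the hook with the gate shut behind it, and I handed the job in at about 25 s of the 69 s allowed. No verdict was reported.

**What I did**
- **Pick up:** The first grasp closed above the handle because the finger tips sat about 14 mm higher than the stated tool point. I lowered the tool and gripped again, and nothing else was touched.
- **Into the hook:** I pressed the ring's bar against the gate at about 250 mm height with about 3.5 N. The gate opened, I lowered the bar past its tip, and the gate snapped shut.
- **Tug:** I pulled straight back until the hook's runner reached its stop, then held for about 1.1 s. The force readings were between 7 and 10 N, with the gate shut in the pictures.
- **Release:** I lowered the loupe so that it pivoted in a light grip to roughly 30°, let go, and drew the arm back.

**Last checks**
- **Bar position:** The bar's centre measured about 209 mm high and within about 2 mm of the bowl point in x. The gate is shut.
- **Swing:** The swing had died down to about ±7 mm at the handle, an estimated 0.1 m/s.
- **Arm and other things:** The arm is well clear of everything. The other things look unmoved by eye in the last scene picture; I did not measure them.
- **Peak load:** The highest force reading was about 10 N, taken between moves, so any short peaks within a move were not seen.

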